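# Fix the flex-shaft handpiece in its bench holder with the ratchet knob

### The arm

A 6-joint arm with a two-finger parallel gripper is mounted at the origin on a cart in front of the work surface, level with it; the furniture and walls round the work are solid. World frame = base frame: x ahead of the robot, y to its left, z up, the work surface at z = 0. Lengths are in m, angles in rad, forces in N, time in s.
With the tool pointing down it reaches from about 0.3 to 0.75 m from the base axis. Payload 8.5 kg.
Tool frame: the origin (TCP) lies on the centre line of the jaws, within the pads' length; the fingertips stand env.tip_reach ahead of it and the grasp point (between the pads) lies 6 mm ahead of it (env.tip_reach is the distance from the TCP to the fingertips, in m); z points along the fingers, y is the direction in which the jaws open and shut (so a half turn about z gives the same grasp; the last joint's range is limited). The gripper opens to 88 mm and grips with 3 to 60 N. Pads are 18 mm wide; open, the fingers measure 123 mm over their backs; the gripper's body (75 mm by 187 mm) begins 45 mm behind the grasp point.
Start: joints at [-1.486, 0.381, 1.297, -0, 1.464, -0.215], TCP at [0.162, -0.525, 0.242] pointing down, gripper open.
Joint ranges: [-3.11, 3.11], [-0.89, 2.33], [0.22, 2.48], [-1.42, 4.56], [0.17, 2.85], [-2.88, 2.88]. Speed limits (rad/s): [2.39, 2.39, 3.14, 3.14, 3.14, 3.14].

### API

Orientations are given as a rotation vector (axis times angle).
In Python, from plant import env, viewer, ticket gives the robot as it stands.
- The arm moves only by the tool arm_command, never from a script. Its arguments are lists of equal length, an entry for each row: "gripper": the opening, from 0 (shut) to 1 (fully open); "xyz": the shift along the world's x, y, z in cm, a list of three; "twist": the turn, a rotation vector about the world's x, y, z in degrees, a list of three. A call has 1 to 8 rows; each row shifts and turns the commanded pose from where the row before left it; what a row does not reach is not made up. A row lasts 1/12 s, in which the tool goes at most 41.7 mm and 7.16 degrees, less where a joint would pass 70% of its speed; a pose out of reach is approached as far as the arm can. A call with a gripper value outside its range is refused whole. The fingers move at their own pace and stop on an object; "squeeze" is the grip in N (left out, the last holds). Time passes only in rows, so rows that do not move let the fingers close. It gives the time, the measured TCP pose, the force and the opening at its end, in the units of the state.
- env.read_state(): the state, without advancing time (a new reading comes with each control period).
- viewer.grab_frame(name): name is "side" or "top" or "wrist"; returns a dict with "pixels" (400x640x3 uint8, red, green, blue), "depth" (400x640 float32, m along the optical axis (not along the pixel's ray), 0 where there is no reading), "intrinsics" (3x3 intrinsics, pixels), "world_to_cam" (4x4, takes a point from world to camera coordinates); the wrist camera has in their place "tool_from_camera" (4x4, takes a point from camera to tool coordinates, whose origin is the TCP and whose axes are the flange's). Camera axes: x right, y up, looking along -z (the intrinsics and any distortion apply to the point x, -y, -z); pixel columns grow to the right and rows downward; lengths in m; the calibration is good to about 2 mm. The wrist camera is an equidistant fisheye: a pixel r from the principal point sees the ray r / f radians off the axis. A picture is of the moment at which its call begins: read the wrist's pose just before it.
- ticket.finish_job(): hands the job in, once; it reports no verdict.
Trained networks look in a picture, given as the dict that the camera call returned (one of the last four; its "shot" number tells which), for a name from the list of things; names that differ only in an ending like _2 or _b are one class to them, and where a whole thing is asked for, a point or a joint stands for the part that bears it (a point fixed in the world has none). Each returns a list of dicts, best first, with "conf" (0 to 1); they miss things now and then, are a little off and sometimes report something else, mostly with a low value. They report only what shows in the picture. A call takes as long as a camera call. They do not tell look-alikes from the thing itself.
- viewer.spot_in(query, picture): "centre" ([column, row] as shares, 0 to 1, of the picture: columns of its width, rows of its height, amid what is visible of it).
- viewer.cut_out(query, picture): "region" (400x640 bool, what is visible of it) and "centre" ([column, row] as shares, 0 to 1, of the picture: columns of its width, rows of its height, amid what is visible of it).
The state is a dict: "t": time; "qpos": joint angles; "qd": joint speeds; "joint_torque": joint torques, N m; "tcp_pos": TCP position; "eef_rot": TCP orientation; "contact_force": force on the tool from outside, world axes, zero at the start; "ft_torque": the same for the moment, N m; "finger_gap": finger opening in m.
Only numpy, scipy, OpenCV 4.12 (cv2) and the standard library are available. Lean on these libraries where they do the work, as an engineer would, in place of code of your own. Each camera call takes 0.05 s, during which the arm holds its last target. There are 200 camera calls.

### The job

Lay the loose grey handpiece in the blue bench holder, nose through the slot of the stop plate, and push it gently home until the front shoulder of its collar meets the plate. Then turn the black ratchet knob clockwise until it slips and clicks: one to three clicks, no more. Leave the handpiece home and clamped, and do not disturb the bur stand or the dish of findings.

Things in the scene. Friction and masses are not known exactly. Their poses are not given: they have to be found in the camera images.
- handpiece: Grey flex-shaft handpiece (sizes in mm), 166 long, 0.14 kg, lying along its y axis; origin under its middle, on the underside; +y is the nose. Grasp the fat sleeve (y -38 to -2; 20 wide, 22 high). Collar: y +37 to +56, 18 wide, 19 high; its front shoulder is at y +55.7. Nose: y +56 to +83, 10 wide, 5 to 13 above the underside. Grasp no other part.
- holder: Blue fixed bench holder (sizes in mm). Origin: middle of its underside below the cradle; z up; handpiece lies along +y, nose to +y. Cradle floor 40 high (y -8 to 30; behind it a 12 wide rail to y -52). Fixed cork jaw face at x -9, moving jaw on the +x side, both y -7 to 28, tops 57 high. Handpiece home: its origin at y -25.7, z 40; x 0 once clamped, x 1 to 3 fits the open jaws.
- stop: Steel stop plate (sizes in mm) across the +y end of the cradle, 5 thick, 60 high, on the holder and with the holder's frame. Its face is at holder y +30. Slot open to the top for the nose: x -7 to +10, its bottom 43.5 above the holder's underside. The collar does not pass.
- jaw: Moving jaw with a cork liner; slides along the holder's x, driven by the knob through rack and pinion. Origin: middle of its clamping face, which looks to -x of the holder and stands 48.5 mm high. At the start it is 4 to 13 mm too far open to touch the collar of a handpiece that lies at the fixed jaw. A brake holds it where the knob leaves it.
- knob_grip (a point): Point on the upright axis of the black ribbed ratchet knob with a red top, at its middle, the height to grip. Knob 36 mm in diameter, 30 mm high, from 16 below this point to 14 above; it stays at its height. The housing's top is 25 below this point. Clockwise from above closes the jaw; drag about 0.15 N m while the jaw runs free.
- knob (a joint): Slip of the knob on its spindle (rad), 0 at the start; stays while both turn together. Once the jaw grips, turning clockwise takes 0.17 rising to 0.22 N m, then it clicks and drops; a click every 0.52 rad of slip, at 0.21, 0.73, 1.26 and 1.78. Turning back it drives the spindle without slip and loosens the jaw.
- bur_stand: Small wooden stand of steel burs, 45 x 90 x 50 mm, loose, right of the wooden rest; origin under its middle. Leave alone.
- findings_dish: Round tin lid full of metal findings, 58 mm in diameter, 14 mm high, loose, behind the holder; origin under its middle. Leave alone.
Not all that is in view belongs to the job. Of the things that look like the holder, the larger one is meant.

How it is judged:
On the way, in this order (a step that is already met when the one before it is completed fails the run):
1. the handpiece lies in the open cradle and its collar is pushed home against the stop plate, the jaw not yet tight (y of handpiece in the frame of holder between -0.0277 and -0.024 m and z of handpiece in the frame of holder between 0.0385 and 0.046 m and x of handpiece in the frame of holder between -0.0015 and 0.0085 m and angle between the y axis of handpiece and the y axis of holder, either way round below 0.12 rad and contact force between handpiece and stop above 1 N and contact force between jaw and handpiece below 8 N), for 0.05 s.
2. the jaw grips the handpiece and the knob has slipped at least one click (contact force between jaw and handpiece above 10 N and value of joint knob above 0.4 rad), for 0.2 s.
At the end, for the whole second after the job is handed in: the handpiece lies on the cradle floor, in line with it and within 2 mm of home against the stop plate, gripped by the jaw with over 10 N; the knob has slipped one to three clicks (0.4 to 1.72 rad); the bur stand and the dish are where they were (all of step 2 and y of handpiece in the frame of holder between -0.0277 and -0.024 m and z of handpiece in the frame of holder between 0.0385 and 0.042 m and angle between the y axis of handpiece and the y axis of holder, either way round below 0.05 rad and value of joint knob below 1.72 rad and not (distance of any of bur_stand, findings_dish from where it was at the start of the episode above 0.015 m)); the robot touches nothing.
It fails at once if the handpiece is pushed against the stop plate with over 25 N (contact force between handpiece and stop above 25 N).
It fails at once if the knob is ratcheted on past its third click (value of joint knob above 1.72 rad).
It fails at once if the bur stand or the dish of findings is shifted by over 15 mm (distance of any of bur_stand, findings_dish from where it was at the start of the episode above 0.015 m).
It also fails if it takes over 72 s, if anything falls off the work surface, if the arm or the gripper's body presses on something with over 40 N, if the wrist force passes 120 N, or if a joint passes its speed limit or range.

## Working session

There is one attempt and no reset: what is moved stays moved. The work goes in short steps, Python scripts to look and compute and a tool call to move; the robot and the scene stay as the last step left them, time stands still between calls to the robot, and variables do not carry over. Pictures are saved under pics/ and viewed, about 8 in all and at most 12, crops included, and the job is handed in when it is done.

Besides the shell and the picture viewer there is one more tool, called after "Emit:" in YAML: its name, and indented under it one key for each argument. arm_command: Moves the arm, as the interface text tells. Its arguments: {"type":"object","properties":{"gripper":{"type":"array"},"xyz":{"type":"array"},"twist":{"type":"array"},"squeeze":{"type":"number"}},"required":["gripper","xyz","twist"]}

```bash
mkdir -p pics; ls
cat > h.py <<'E'
import numpy as np, cv2
from plant import env, viewer, ticket
from scipy.spatial.transform import Rotation as R
def save(n,p): cv2.imwrite('pics/'+n,cv2.cvtColor(p,cv2.COLOR_RGB2BGR))
def world(f,uv=None,mask=None):
    """world points for pixels (static cams)"""
    d=f['depth']; K=f['intrinsics']
    if mask is not None: v,u=np.nonzero(mask&(d>0))
    else: u,v=np.array(uv).T.astype(int)
    z=d[v,u]; x=(u-K[0,2])/K[0,0]*z; y=(v-K[1,2])/K[1,1]*z
    c=np.stack([x,-y,-z,np.ones_like(z)])
    return (np.linalg.inv(f['world_to_cam'])@c)[:3].T
E
python3 - <<'E'
from h import *
s=env.read_state(); print(s['t'],s['tcp_pos'],s['eef_rot'],s['finger_gap'],env.tip_reach)
for n in ['top','side']:
    f=viewer.grab_frame(n); save(n+'0.png',f['pixels']); print(n,f['intrinsics'].tolist(),{k for k in f})
    np.savez(n+'0.npz',**{k:v for k,v in f.items()})
    for q in ['handpiece','holder','stop','jaw','knob_grip','bur_stand','findings_dish']:
        for r in viewer.cut_out(q,f)[:3]:
            w=world(f,mask=r['region'])
            print(q,round(r['conf'],2),(np.array(r['centre'])*[640,400]).round(),r['region'].sum(),np.median(w,0).round(3) if len(w) else '', np.percentile(w,98,axis=0).round(3) if len(w) else '')
E
```

```text
pics
0.0 [ 0.1624091  -0.52519204  0.24105257] [-3.10495440e+00 -4.68988466e-01 -1.68238988e-04] 0.08789452855638659 0.025
top [[508.2388893543639, 0.0, 317.5175200456672], [0.0, 508.2388893543639, 199.64438115430838], [0.0, 0.0, 1.0]] {'shot', 'depth', 'world_to_cam', 'intrinsics', 'pixels'}
handpiece 0.52 [434. 232.] 226 [ 0.471 -0.203  0.017] [ 0.501 -0.148  0.026]
handpiece 0.34 [412. 177.] 446 [ 0.655 -0.147  0.022] [ 0.685 -0.105  0.046]
holder 0.9 [314. 221.] 1317 [0.504 0.17  0.02 ] [0.569 0.219 0.095]
holder 0.83 [188. 200.] 703 [0.558 0.568 0.023] [0.609 0.6   0.068]
jaw 0.52 [308. 221.] 55 [0.504 0.186 0.055] [0.513 0.202 0.065]
knob_grip 0.53 [184. 185.] 72 [0.585 0.579 0.066] [0.609 0.61  0.074]
knob_grip 0.47 [312. 205.] 132 [0.54  0.186 0.09 ] [0.578 0.202 0.097]
knob_grip 0.42 [435. 230.] 212 [ 0.473 -0.208  0.018] [ 0.503 -0.146  0.026]
bur_stand 0.76 [413. 176.] 443 [ 0.655 -0.146  0.022] [ 0.685 -0.105  0.046]
bur_stand 0.41 [307. 207.] 126 [0.538 0.186 0.091] [0.556 0.202 0.097]
findings_dish 0.76 [313. 172.] 259 [0.657 0.18  0.007] [0.684 0.206 0.017]
side [[449.10598376218275, 0.0, 321.54135706831937], [0.0, 449.10598376218275, 211.231539777009], [0.0, 0.0, 1.0]] {'shot', 'depth', 'world_to_cam', 'intrinsics', 'pixels'}
handpiece 0.53 [442. 265.] 263 [ 0.47  -0.212  0.016] [ 0.507 -0.155  0.023]
holder 0.82 [319. 237.] 1220 [0.489 0.168 0.034] [0.56  0.21  0.092]
holder 0.63 [208. 204.] 624 [0.552 0.568 0.021] [0.601 0.607 0.066]
stop 0.63 [320. 237.] 1246 [0.491 0.168 0.033] [0.564 0.21  0.092]
stop 0.59 [306. 235.] 79 [0.482 0.205 0.046] [0.533 0.228 0.061]
jaw 0.46 [311. 228.] 60 [0.497 0.186 0.053] [0.507 0.201 0.058]
knob_grip 0.59 [327. 208.] 151 [0.654 0.175 0.006] [0.685 0.202 0.011]
bur_stand 0.44 [437. 219.] 122 [ 0.644 -0.183  0.019] [ 0.682 -0.14   0.424]
findings_dish 0.45 [324. 205.] 147 [0.656 0.177 0.006] [0.686 0.202 0.011]
```

Run:
```python
import cv2,numpy as np
a=cv2.imread('pics/top0.png')
c=cv2.resize(a[140:270,270:470],(800,520),interpolation=cv2.INTER_CUBIC); cv2.imwrite('pics/c1.png',c)
```

```text
(no output)
```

View pics/top0.png

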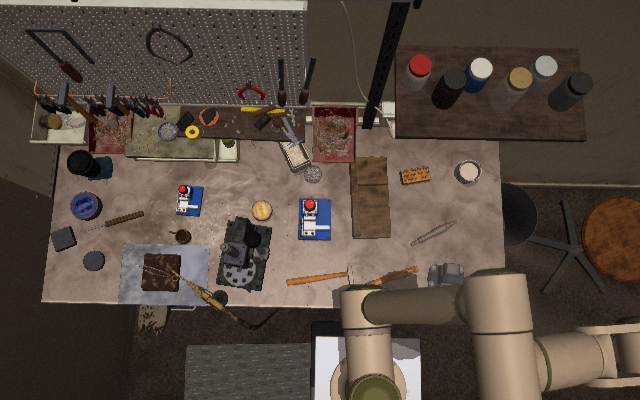

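View pics/c1.png

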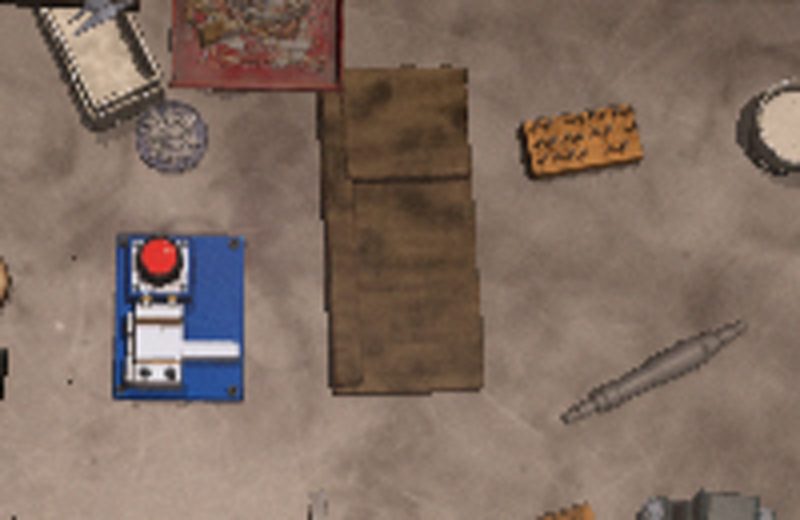

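Left to right in the top view: the smaller look-alike holder is at (188,200). The real, larger holder is at (314,220), with its knob at (310,204) and its rail toward -y. The handpiece is at (434,232). Things that could be taken for it are the wooden-handled tools at (317,279) and (390,278) and the flex shaft at (200,295). The crop shows a plain grey spindle, so that is the handpiece. Which end is the nose needs a closer look.

Emit:
arm_command:
  gripper: [1, 1, 1, 1, 1, 1, 1, 1]
  xyz:
    - [2, 2.6, 0]
    - [2.6, 2.6, 0]
    - [2.6, 2.6, 0]
    - [2.6, 2.6, 0]
    - [2.6, 2.6, 0]
    - [2.6, 2.6, 0]
    - [2.6, 2.6, 0]
    - [2.6, 2.6, 0]
  twist:
    - [0, 0, 0]
    - [0, 0, 0]
    - [0, 0, 0]
    - [0, 0, 0]
    - [0, 0, 0]
    - [0, 0, 0]
    - [0, 0, 0]
    - [0, 0, 0]

```text
t: 1.47
tcp_pos: [0.3654, -0.316, 0.2419]
eef_rot: [3.106, 0.469, 0.0]
contact_force: [0.7, -0.5, 0.9]
finger_gap: 0.0881
```

Emit:
arm_command:
  gripper: [1, 1, 1, 1, 1, 1, 1]
  xyz:
    - [2.6, 2.6, 0]
    - [2.6, 2.6, 0]
    - [2.6, 2.6, 0]
    - [2.0, 2.6, 0]
    - [0, 0, 0]
    - [0, 0, 0]
    - [0, 0, 0]
  twist:
    - [0, 0, 0]
    - [0, 0, 0]
    - [0, 0, 0]
    - [0, 0, 0]
    - [0, 0, 0]
    - [0, 0, 0]
    - [0, 0, 0]

```text
t: 2.05
tcp_pos: [0.4622, -0.2137, 0.2416]
eef_rot: [3.106, 0.469, -0.0]
contact_force: [-0.6, -0.8, 0.7]
finger_gap: 0.0884
```

```bash
cat >> h.py <<'E'
def wrist():
    s=env.read_state(); f=viewer.grab_frame('wrist')
    T=np.eye(4); T[:3,:3]=R.from_rotvec(s['eef_rot']).as_matrix(); T[:3,3]=s['tcp_pos']
    f['T']=T@f['tool_from_camera']; return f,s
def wworld(f,mask=None,uv=None):
    K=f['intrinsics']; d=f['depth']
    if mask is not None: v,u=np.nonzero(mask&(d>0))
    else: u,v=np.array(uv).T.astype(int)
    z=d[v,u]; a=(u-K[0,2]); b=(v-K[1,2]); r=np.hypot(a,b)+1e-9; th=r/K[0,0]
    k=np.tan(th)/r*z
    return (f['T']@np.stack([a*k,-b*k,-z,np.ones_like(z)]))[:3].T
def wproj(f,P):
    K=f['intrinsics']; P=np.atleast_2d(P)
    c=(np.linalg.inv(f['T'])@np.c_[P,np.ones(len(P))].T)[:3]; x,y,z=c[0],-c[1],-c[2]
    r=np.hypot(x,y)+1e-9; th=np.arctan2(r,z); return np.stack([K[0,2]+K[0,0]*th*x/r,K[1,2]+K[0,0]*th*y/r]).T
def yaw(s): # direction of tool y in world, deg
    y=R.from_rotvec(s['eef_rot']).as_matrix()[:,1]; return np.degrees(np.arctan2(y[1],y[0]))
E
python3 - <<'E'
from h import *
f,s=wrist(); print(s['t'],s['tcp_pos'],yaw(s),f['intrinsics'].tolist(),np.round(f['tool_from_camera'],3).tolist())
save('w1.png',f['pixels'])
np.savez('w1.npz',**f)
for q in ['handpiece']:
    for r in viewer.cut_out(q,f)[:3]:
        w=wworld(f,mask=r['region']); c=w[:,:2].mean(0); U,S,V=np.linalg.svd(w[:,:2]-c,full_matrices=False)
        t=(w[:,:2]-c)@V[0]; print(q,r['conf'],np.array(r['centre'])*[640,400],c,V[0],t.min(),t.max(),c+V[0]*(t.min()+t.max())/2)
        n=(w[:,:2]-c)@V[1]
        for a in np.arange(t.min(),t.max(),.008):
            m=(t>=a)&(t<a+.008); print(round(a,3),m.sum(),np.round(np.ptp(n[m])*1e3,1) if m.any() else '',np.round(n[m].mean()*1e3,1),np.round(np.percentile(w[m,2],95)*1e3,1))
E
```

```text
2.05 [ 0.46220475 -0.21372981  0.24161391] -72.81130018022995 [[309.70691628693146, 0.0, 323.8211798605164], [0.0, 309.70691628693146, 194.6562220552978], [0.0, 0.0, 1.0]] [[0.001, 0.948, 0.319, 0.083], [1.0, -0.001, 0.0, 0.001], [0.0, 0.319, -0.948, -0.144], [0.0, 0.0, 0.0, 1.0]]
handpiece 0.65 [323.328 150.4  ] [ 0.47436041 -0.20783816] [-0.48323608  0.87549009] -0.08074964789209128 0.08394765464133676 [ 0.47358771 -0.20643825]
-0.081 25 4.4 1.1 16.8
-0.073 34 9.0 1.2 17.9
-0.065 64 14.9 0.9 18.6
-0.057 79 18.7 0.6 20.3
-0.049 94 16.1 -0.3 20.7
-0.041 112 20.6 -0.8 23.1
-0.033 123 20.8 -0.7 23.3
-0.025 118 20.9 -0.6 23.1
-0.017 120 24.0 -0.3 22.7
-0.009 116 23.7 0.2 22.5
-0.001 108 22.5 0.1 21.5
0.007 92 21.2 0.3 19.8
0.015 87 19.1 0.2 19.7
0.023 83 15.5 -0.1 19.4
0.031 98 19.9 0.3 19.6
0.039 98 21.6 -0.0 20.5
0.047 71 14.8 0.2 18.9
0.055 61 14.7 0.5 16.9
0.063 53 9.4 -0.2 15.8
0.071 43 8.4 -0.2 14.6
0.079 19 6.2 0.0 14.2
```

View pics/w1.png

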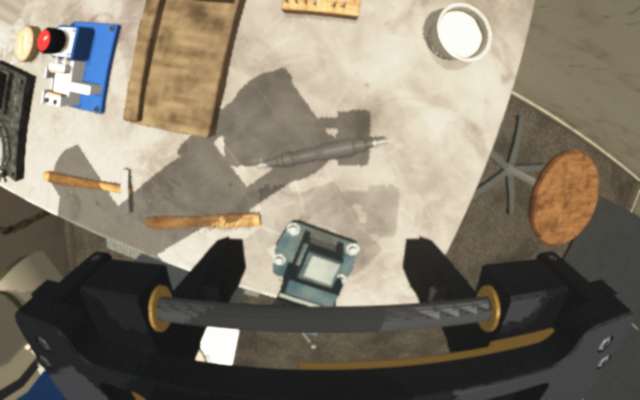

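The wrist view shows the handpiece running from (245,160) to (385,140). The height profile puts the 22 mm sleeve on the right half and the collar and nose on the left, so the nose points along (-0.48, 0.875). I'll grasp the sleeve with tool-y at 29°.

Emit:
arm_command:
  gripper: [1, 1, 1, 1, 1, 1, 1, 1]
  xyz:
    - [0.3, -0.2, -0.5]
    - [0.3, -0.2, -0.5]
    - [0.3, -0.2, -0.5]
    - [0.3, -0.2, -0.5]
    - [0.3, -0.2, -0.5]
    - [0.3, -0.2, -0.5]
    - [0.4, 0, -0.5]
    - [0, 0, -0.5]
  twist:
    - [0, 0, 6.8]
    - [0, 0, 6.8]
    - [0, 0, 6.8]
    - [0, 0, 6.8]
    - [0, 0, 6.8]
    - [0, 0, 6.8]
    - [0, 0, 6.8]
    - [0, 0, 6.8]

```text
t: 2.82
tcp_pos: [0.4842, -0.2267, 0.2014]
eef_rot: [2.545, 1.842, 0.0]
contact_force: [0.0, 1.3, -0.7]
finger_gap: 0.0883
```

Emit:
arm_command:
  gripper: [1, 1, 1, 1, 1, 1, 1, 1]
  xyz:
    - [0, 0, -1]
    - [0, 0, -1]
    - [0, 0, -1]
    - [0, 0, -1]
    - [0, 0, -1]
    - [0, 0, -1]
    - [0, 0, -1]
    - [0, 0, 0]
  twist:
    - [0, 0, 6.8]
    - [0, 0, 6.8]
    - [0, 0, 6.8]
    - [0, 0, 6.8]
    - [0, 0, 6.8]
    - [0, 0, 6.8]
    - [0, 0, 6.8]
    - [0, 0, 0]

```text
t: 3.48
tcp_pos: [0.4832, -0.2261, 0.1301]
eef_rot: [-1.586, -2.708, -0.0]
contact_force: [-0.8, -0.1, -0.9]
finger_gap: 0.0878
```

```bash
cat > hp.py <<'E'
from h import *
def hp():
    f,s=wrist(); print(s['t'],s['tcp_pos'],yaw(s),np.degrees(s['qpos']).round(1))
    for r in viewer.cut_out('handpiece',f)[:2]:
        w=wworld(f,mask=r['region']); c=np.median(w[:,:2],axis=0); U,S,V=np.linalg.svd(w[:,:2]-c,full_matrices=False)
        d=V[0]*np.sign(V[0][1]); t=(w[:,:2]-c)@d; e=np.percentile(t,[.5,99.5]); 
        print(round(r['conf'],2),np.array(r['centre'])*[640,400],'dir',np.degrees(np.arctan2(d[1],d[0])).round(2),'ends',c+d*e[0],c+d*e[1],np.ptp(e),'mid',c+d*e.mean(),'zmax',np.percentile(w[:,2],98))
    return f,s
E
python3 -c "
from hp import *
f,s=hp(); save('w2.png',f['pixels'])"
```

```text
3.4833 [ 0.48318353 -0.22607611  0.13009644] 29.3077864457532 [-37.8  26.5  86.8  -0.   66.9 -67.1]
0.93 [322.368 163.32 ] dir 118.51 ends [ 0.50964107 -0.27718955] [ 0.43313155 -0.13630971] 0.16031480281299676 mid [ 0.47138631 -0.20674963] zmax 0.02285680170121607
```

Emit:
arm_command:
  gripper: [1, 1, 1, 1, 1, 1, 1]
  xyz:
    - [0, 0, -2]
    - [0, 0, -2]
    - [0, 0, -2]
    - [0, 0, -2]
    - [0, 0, -1.2]
    - [0, 0, -1.0]
    - [0, 0, 0]
  twist:
    - [0, 0, 0]
    - [0, 0, 0]
    - [0, 0, 0]
    - [0, 0, 0]
    - [0, 0, 0]
    - [0, 0, 0]
    - [0, 0, 0]

```text
t: 4.17
tcp_pos: [0.484, -0.2255, 0.0287]
eef_rot: [-1.593, -2.706, -0.0]
contact_force: [-0.3, -0.4, -0.3]
finger_gap: 0.0883
```

Emit:
arm_command:
  gripper: [0.15, 0.15, 0.15, 0.15, 0.15, 0.15, 0.15, 0.15]
  xyz:
    - [0, 0, 0]
    - [0, 0, 0]
    - [0, 0, 0]
    - [0, 0, 0]
    - [0, 0, 0]
    - [0, 0, 0]
    - [0, 0, 0]
    - [0, 0, 0]
  twist:
    - [0, 0, 0]
    - [0, 0, 0]
    - [0, 0, 0]
    - [0, 0, 0]
    - [0, 0, 0]
    - [0, 0, 0]
    - [0, 0, 0]
    - [0, 0, 0]
  squeeze: 25

```text
t: 4.83
tcp_pos: [0.4845, -0.2255, 0.0297]
eef_rot: [1.59, 2.709, -0.0]
contact_force: [0.1, 0.5, -0.5]
finger_gap: 0.0368
```

Emit:
arm_command:
  gripper: [0.15, 0.15, 0.15, 0.15, 0.15, 0.15]
  xyz:
    - [0, 0, 0]
    - [0, 0, 0]
    - [0, 0, 0]
    - [0, 0, 0]
    - [0, 0, 0]
    - [0, 0, 0]
  twist:
    - [0, 0, 0]
    - [0, 0, 0]
    - [0, 0, 0]
    - [0, 0, 0]
    - [0, 0, 0]
    - [0, 0, 0]

```text
t: 5.33
tcp_pos: [0.4844, -0.2254, 0.0296]
eef_rot: [-1.59, -2.709, -0.0]
contact_force: [0.1, -0.2, -0.3]
finger_gap: 0.0133
```

Emit:
arm_command:
  gripper: [0.1, 0.1, 0.1, 0.1, 0.1, 0.1, 0.1, 0.1]
  xyz:
    - [0, 0, 1]
    - [0, 0, 2]
    - [0, 0, 3]
    - [0, 0, 3]
    - [0, 0, 3]
    - [0, 0, 1]
    - [0, 0, 0]
    - [0, 0, 0]
  twist:
    - [0, 0, 0]
    - [0, 0, 0]
    - [0, 0, 0]
    - [0, 0, 0]
    - [0, 0, 0]
    - [0, 0, 0]
    - [0, 0, 0]
    - [0, 0, 0]

```text
t: 6.0
tcp_pos: [0.4843, -0.2254, 0.16]
eef_rot: [1.59, 2.709, -0.0]
contact_force: [-0.4, 0.6, -1.2]
finger_gap: 0.0088
```

```bash
python3 -c "
from hp import *
f,s=hp(); print(s['finger_gap'],s['contact_force'])
# holder measures from the top view (stored)
f=dict(np.load('top0.npz'))
for n in ['top0','side0']:
    f=dict(np.load(n+'.npz')); d=f['depth']; m=np.zeros(d.shape,bool); m[180:270,280:350]=True
    w=world(f,mask=m); px=f['pixels'][m&(d>0)].astype(int)
    for nm,sel in dict(blue=(px[:,2]>px[:,0]+50)&(w[:,2]<.03)&(w[:,1]>.08),red=(px[:,0]>px[:,2]+80)&(w[:,2]>.07)).items():
        q=w[sel]; 
        if len(q): print(n,nm,len(q),q.min(0).round(3),q.max(0).round(3),q.mean(0).round(4), cv2.minAreaRect((q[:,:2]*1000).astype(np.float32)))
"
```

```text
6.0 [ 0.48429923 -0.22535203  0.16003883] 29.177123895921024 [-37.7  24.5  84.5  -0.   70.9 -66.8]
0.76 [321.216 157.8  ] dir 118.6 ends [ 0.51147399 -0.27969017] [ 0.43371026 -0.13708298] 0.1624315533446245 mid [ 0.47259213 -0.20838658] zmax 0.022779618420667336
0.008842833336638158 [-0.36275926  0.60100114 -1.21175208]
top0 blue 572 [0.444 0.12  0.001] [0.574 0.22  0.023] [0.5064 0.1533 0.0125] ((508.2734069824219, 170.01947021484375), (129.6515350341797, 98.9572982788086), 0.9016732573509216)
top0 red 59 [0.53  0.175 0.086] [0.554 0.199 0.098] [0.5414 0.1858 0.0931] ((542.005126953125, 186.67559814453125), (23.790935516357422, 24.12841796875), 0.9412817358970642)
side0 blue 405 [ 0.439  0.118 -0.001] [0.584 0.219 0.027] [0.4981 0.148  0.0113] ((511.6636657714844, 168.71473693847656), (145.14930725097656, 100.28412628173828), 0.3234429359436035)
side0 red 47 [0.528 0.172 0.087] [0.555 0.198 0.097] [0.5399 0.1849 0.0914] ((540.8768310546875, 185.4136505126953), (25.469236373901367, 24.698928833007812), 14.62451171875)
```

```bash
python3 -c "
from hp import *
f,s=wrist(); p=f['pixels'].copy()
T=np.eye(4); T[:3,:3]=R.from_rotvec(s['eef_rot']).as_matrix(); T[:3,3]=s['tcp_pos']
tip=T@np.array([0,0,.025,1]); tp=wproj(f,tip[:3])[0]; gr=wproj(f,[[.484,-.2255,.011]])[0]; print(tp,gr)
cv2.circle(p,tuple(int(v) for v in tp),4,(255,0,0),1); cv2.circle(p,tuple(int(v) for v in gr),4,(0,255,0),1)
save('w3.png',p)
print(viewer.spot_in('handpiece',f)[:2])
"
```

```text
[324.57851823 235.49198469] [324.17099988 180.56892897]
[{'centre': [0.5002, 0.3945], 'conf': 0.97}]
```

View pics/w3.png

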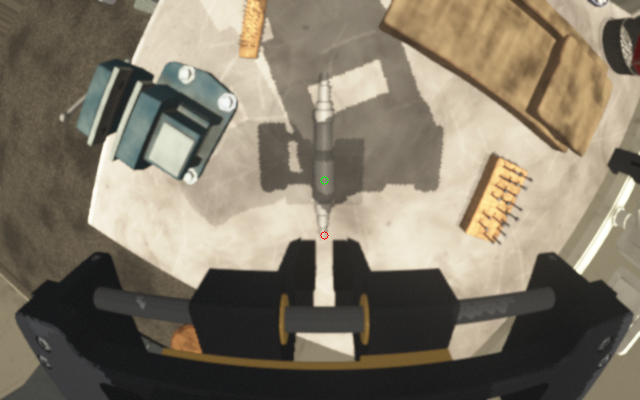

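```bash
python3 -c "
from hp import *
f,s=wrist(); Ti=np.linalg.inv(f['T'])
for uv in [(305,242),(343,242),(305,250),(343,250),(300,262),(345,262),(270,285),(380,285)]:
    w=wworld(f,uv=[uv])[0]; t=R.from_rotvec(s['eef_rot']).inv().apply(w-s['tcp_pos']); print(uv,f['depth'][uv[1],uv[0]],t.round(4))
for uv in [(323,85),(323,110),(323,150),(324,180),(324,200),(324,222),(290,200),(360,200),(200,250),(420,250)]:
    print(uv,wworld(f,uv=[uv])[0].round(4))
"
```

```text
(305, 242) 0.1608827 [ 0.0081 -0.0104  0.0007]
(343, 242) 0.16083007 [0.0081 0.0096 0.0007]
(305, 250) 0.15112029 [ 0.0088 -0.0098 -0.0093]
(343, 250) 0.15165667 [ 0.0086  0.009  -0.0089]
(300, 262) 0.13947393 [ 0.0092 -0.0114 -0.0215]
(345, 262) 0.1402907 [ 0.0088  0.0093 -0.0208]
(270, 285) 0.082236655 [ 0.033  -0.0154 -0.0738]
(380, 285) 0.08143129 [ 0.0335  0.0148 -0.0745]
(323, 85) [ 0.4381 -0.1457  0.0134]
(323, 110) [ 0.4494 -0.1659  0.0188]
(323, 150) [ 0.4676 -0.1983  0.0187]
(324, 180) [ 0.482  -0.2223  0.0225]
(324, 200) [ 0.4918 -0.2397  0.0221]
(324, 222) [ 0.5038 -0.2612  0.0187]
(290, 200) [ 0.4647 -0.2636  0.0007]
(360, 200) [ 0.5279 -0.2279  0.0015]
(200, 250) [ 3.990e-01 -3.728e-01 -2.000e-04]
(420, 250) [ 6.215e-01 -2.460e-01  3.000e-04]
```

```bash
python3 -c "
from hp import *
print(env.tip_reach)
f,s=wrist(); Ri=R.from_rotvec(s['eef_rot']).inv()
for r in range(234,244):
    print(r,[Ri.apply(wworld(f,uv=[(c,r)])[0]-s['tcp_pos']).round(4).tolist() for c in (308,340)], f['pixels'][r,308],f['pixels'][r,340])
"
```

```text
0.025
234 [[-0.0638, -0.0174, 0.1583], [-0.0633, 0.0172, 0.1575]] [221 207 184] [209 194 170]
235 [[-0.0651, -0.0175, 0.1585], [-0.0641, 0.0171, 0.1566]] [223 209 186] [207 191 168]
236 [[-0.066, -0.0175, 0.1579], [-0.0661, 0.0173, 0.1581]] [223 208 186] [207 192 169]
237 [[-0.0673, -0.0175, 0.1581], [-0.0668, 0.0172, 0.157]] [221 208 184] [204 187 166]
238 [[-0.0685, -0.0175, 0.1581], [-0.0683, 0.0173, 0.1576]] [209 193 172] [191 175 154]
239 [[-0.0699, -0.0176, 0.1584], [-0.0704, 0.0174, 0.1594]] [167 156 137] [156 143 125]
240 [[0.0086, -0.0088, 0.0021], [0.0092, 0.008, 0.0008]] [110 101  89] [101  93  81]
241 [[0.0089, -0.0087, 0.0004], [0.0083, 0.008, 0.0016]] [63 61 53] [61 56 50]
242 [[0.0081, -0.0088, 0.0006], [0.0086, 0.0079, -0.0002]] [46 43 38] [45 43 39]
243 [[0.0087, -0.0087, -0.0017], [0.0089, 0.0078, -0.002]] [42 40 35] [44 42 36]
```

The picture shows the handpiece untouched at (323,75) to (325,230), with the sleeve under the green mark. The fingertips appear at row 240. Their depth puts the visible tips only about 3 mm ahead of the reported TCP, not the 25 mm in `env.tip_reach`, so the fingers closed above the sleeve. I'll go about 22 mm deeper and watch the force.

Emit:
arm_command:
  gripper: [0.6, 0.6, 0.6, 0.6, 0.6, 0.6, 0.6, 0.6]
  xyz:
    - [-0.1, 0, -1.5]
    - [0, 0, -1.5]
    - [0, 0, -2]
    - [0, 0, -2]
    - [0, 0, -2]
    - [0, 0, -2]
    - [0, 0, -1]
    - [0, 0, 0]
  twist:
    - [0, 0, 0]
    - [0, 0, 0]
    - [0, 0, 0]
    - [0, 0, 0]
    - [0, 0, 0]
    - [0, 0, 0]
    - [0, 0, 0]
    - [0, 0, 0]

```text
t: 6.97
tcp_pos: [0.4825, -0.2248, 0.0376]
eef_rot: [-1.588, -2.705, -0.001]
contact_force: [0.3, 0.4, -0.9]
finger_gap: 0.0528
```

Emit:
arm_command:
  gripper: [0.6, 0.6, 0.6, 0.6]
  xyz:
    - [0, 0, -1.0]
    - [0, 0, -0.6]
    - [0, 0, -0.4]
    - [0, 0, 0]
  twist:
    - [0, 0, 0]
    - [0, 0, 0]
    - [0, 0, 0]
    - [0, 0, 0]

```text
t: 7.3
tcp_pos: [0.4833, -0.2254, 0.0192]
eef_rot: [-1.59, -2.709, -0.0]
contact_force: [-0.6, 0.4, -0.7]
finger_gap: 0.0533
```

Emit:
arm_command:
  gripper: [0.6, 0.6, 0.6, 0.6]
  xyz:
    - [0, 0, -0.5]
    - [0, 0, -0.4]
    - [0, 0, -0.2]
    - [0, 0, 0]
  twist:
    - [0, 0, 0]
    - [0, 0, 0]
    - [0, 0, 0]
    - [0, 0, 0]

```text
t: 7.63
tcp_pos: [0.4833, -0.2254, 0.0083]
eef_rot: [-1.59, -2.709, -0.0]
contact_force: [0.1, -0.9, 0.3]
finger_gap: 0.053
```

Emit:
arm_command:
  gripper: [0.1, 0.1, 0.1, 0.1, 0.1, 0.1, 0.1, 0.1]
  xyz:
    - [0, 0, 0]
    - [0, 0, 0]
    - [0, 0, 0]
    - [0, 0, 0]
    - [0, 0, 0]
    - [0, 0, 0]
    - [0, 0, 0]
    - [0, 0, 0]
  twist:
    - [0, 0, 0]
    - [0, 0, 0]
    - [0, 0, 0]
    - [0, 0, 0]
    - [0, 0, 0]
    - [0, 0, 0]
    - [0, 0, 0]
    - [0, 0, 0]
  squeeze: 25

```text
t: 8.3
tcp_pos: [0.4835, -0.2255, 0.0088]
eef_rot: [1.59, 2.709, -0.0]
contact_force: [-0.6, 0.8, 2.8]
finger_gap: 0.0199
```

Emit:
arm_command:
  gripper: [0.1, 0.1, 0.1, 0.1, 0.1, 0.1, 0.1, 0.1]
  xyz:
    - [0, 0, 0]
    - [0, 0, 1.5]
    - [0, 0, 2.5]
    - [0, 0, 3]
    - [0, 0, 3]
    - [0, 2, 2.5]
    - [0, 2.5, 2.0]
    - [0, 3, 0.6]
  twist:
    - [0, 0, 0]
    - [0, 0, 0]
    - [0, 0, 0]
    - [0, 0, -3]
    - [0, 0, -5]
    - [0, 0, -5]
    - [0, 0, -5]
    - [0, 0, -5]

```text
t: 8.97
tcp_pos: [0.4842, -0.1508, 0.1624]
eef_rot: [2.102, 2.328, 0.001]
contact_force: [1.0, 1.1, -2.6]
finger_gap: 0.0199
```

Emit:
arm_command:
  gripper: [0.1, 0.1, 0.1, 0.1, 0.1, 0.1, 0.1, 0.1]
  xyz:
    - [0, 3, 0]
    - [0, 3, 0]
    - [0, 3, 0]
    - [0, 3, 0]
    - [0, 3, 0]
    - [0, 3, 0]
    - [0, 3, 0]
    - [0, 3, 0]
  twist:
    - [0, 0, -5]
    - [0, 0, -1.2]
    - [0, 0, 0]
    - [0, 0, 0]
    - [0, 0, 0]
    - [0, 0, 0]
    - [0, 0, 0]
    - [0, 0, 0]

```text
t: 9.63
tcp_pos: [0.483, 0.091, 0.1595]
eef_rot: [-2.222, -2.221, 0.001]
contact_force: [0.5, -0.3, -1.6]
finger_gap: 0.0197
```

Emit:
arm_command:
  gripper: [0.1, 0.1, 0.1]
  xyz:
    - [0, 0, 0]
    - [0, 0, 0]
    - [0, 0, 0]
  twist:
    - [0, 0, 0]
    - [0, 0, 0]
    - [0, 0, 0]

```text
t: 9.88
tcp_pos: [0.4833, 0.0893, 0.1594]
eef_rot: [-2.221, -2.221, 0.001]
contact_force: [0.2, 0.0, -1.4]
finger_gap: 0.0198
```

```bash
python3 -c "
from hp import *
f,s=hp(); print(s['finger_gap'],s['contact_force']); np.savez('w4.npz',**f); save('w4.png',f['pixels'])
for q in ['holder','stop','jaw','knob_grip']:
    for r in viewer.cut_out(q,f)[:2]:
        w=wworld(f,mask=r['region']); print(q,round(r['conf'],2),(np.array(r['centre'])*[640,400]).round(),len(w),np.percentile(w,[2,50,98],axis=0).round(4).tolist())
"
```

```text
9.8833 [0.48333105 0.08925763 0.15944389] -0.00430398061798021 [-3.4 20.7 91.1 -0.  68.2 -3.3]
0.72 [322.304 192.92 ] dir 89.98 ends [0.48310942 0.03187476] [0.48317343 0.19123863] 0.15936388796028228 mid [0.48314142 0.11155669] zmax 0.17339026609383815
0.019752798908777666 [ 0.21100197  0.04702772 -1.39411246]
holder 0.66 [364.  91.] 12042 [[0.446, 0.1211, 0.011], [0.5176, 0.1738, 0.0422], [0.5682, 0.2177, 0.0939]]
stop 0.77 [305.  50.] 422 [[0.4515, 0.203, 0.0141], [0.4692, 0.2053, 0.0597], [0.5024, 0.2155, 0.062]]
jaw 0.83 [353.  80.] 854 [[0.4965, 0.1674, 0.05], [0.5034, 0.1841, 0.0573], [0.5148, 0.2018, 0.0594]]
knob_grip 0.86 [406.  77.] 2069 [[0.5233, 0.1685, 0.0539], [0.5371, 0.1841, 0.0926], [0.555, 0.2003, 0.0945]]
```

View pics/w4.png

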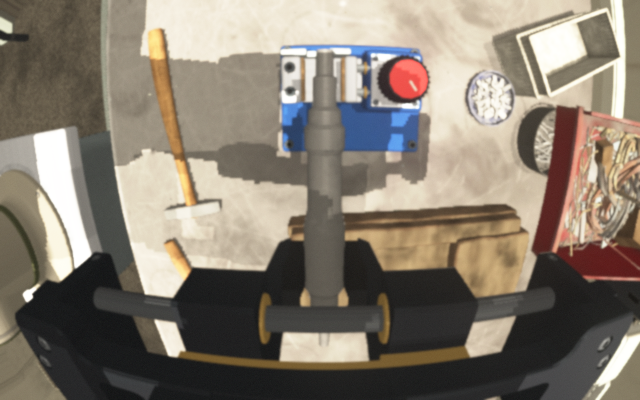

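```bash
python3 -c "
from h import *
f=dict(np.load('w4.npz')); m=np.zeros((400,640),bool); m[40:160,270:440]=True
w=wworld(f,mask=m)
print('x profile, y .172-.198')
q=w[(w[:,1]>.172)&(w[:,1]<.198)]
for a in np.arange(.440,.570,.003):
    k=q[(q[:,0]>=a)&(q[:,0]<a+.003)]; print(round(a,3),len(k),np.percentile(k[:,2],[5,50,95]).round(3) if len(k) else '')
print('stop y profile, x .455-.475')
q=w[(w[:,0]>.452)&(w[:,0]<.473)]
for a in np.arange(.15,.22,.003):
    k=q[(q[:,1]>=a)&(q[:,1]<a+.003)]; print(round(a,3),len(k),np.percentile(k[:,2],[5,50,95]).round(3) if len(k) else '')
b=w[(w[:,2]>.009)&(w[:,2]<.014)]; print(b.min(0),b.max(0),cv2.minAreaRect((b[:,:2]*1000).astype(np.float32)))
a=cv2.resize(cv2.imread('pics/w4.png')[35:165,265:440],(800,594),interpolation=cv2.INTER_CUBIC); cv2.imwrite('pics/c4.png',a)
"
```

```text
x profile, y .172-.198
0.44 32 [-0.     0.001  0.011]
0.443 15 [0.01  0.011 0.012]
0.446 0 
0.449 83 [0.056 0.057 0.058]
0.452 123 [0.057 0.059 0.062]
0.455 129 [0.057 0.061 0.062]
0.458 133 [0.057 0.058 0.062]
0.461 132 [0.056 0.058 0.059]
0.464 136 [0.054 0.056 0.058]
0.467 153 [0.039 0.041 0.055]
0.47 92 [0.039 0.041 0.042]
0.473 53 [0.039 0.041 0.042]
0.476 42 [0.162 0.163 0.164]
0.479 303 [0.162 0.164 0.166]
0.482 321 [0.163 0.165 0.167]
0.485 251 [0.162 0.164 0.166]
0.488 24 [0.16  0.162 0.163]
0.491 60 [0.04  0.041 0.042]
0.494 135 [0.04  0.041 0.056]
0.497 132 [0.056 0.057 0.058]
0.5 132 [0.057 0.058 0.059]
0.503 129 [0.057 0.058 0.059]
0.506 101 [0.056 0.057 0.059]
0.509 86 [0.04  0.051 0.053]
0.512 105 [0.04  0.05  0.054]
0.515 152 [0.027 0.051 0.054]
0.518 127 [0.051 0.053 0.054]
0.521 218 [0.053 0.054 0.088]
0.524 288 [0.053 0.086 0.093]
0.527 217 [0.054 0.092 0.094]
0.53 159 [0.091 0.093 0.094]
0.533 162 [0.092 0.093 0.094]
0.536 160 [0.092 0.093 0.094]
0.539 153 [0.092 0.093 0.094]
0.542 153 [0.092 0.093 0.094]
0.545 149 [0.092 0.093 0.094]
0.548 140 [0.092 0.093 0.095]
[... 324 characters left out ...]
0.04  0.055 0.058]
0.168 101 [0.04  0.057 0.061]
0.171 109 [0.04  0.057 0.062]
0.174 96 [0.04  0.058 0.062]
0.177 97 [0.04  0.057 0.061]
0.18 106 [0.04  0.057 0.059]
0.183 108 [0.04  0.057 0.058]
0.186 94 [0.04  0.057 0.058]
0.189 106 [0.041 0.057 0.062]
0.192 103 [0.041 0.058 0.062]
0.195 106 [0.04  0.058 0.062]
0.198 91 [0.04  0.057 0.059]
0.201 108 [0.04  0.056 0.061]
0.204 120 [0.043 0.06  0.062]
0.207 46 [0.044 0.06  0.061]
0.21 0 
0.213 32 [0.011 0.013 0.014]
0.216 57 [0.011 0.012 0.014]
0.219 31 [0.    0.002 0.011]
[0.44213682 0.11785001 0.00901332] [0.57540063 0.21987338 0.01399287] ((508.761474609375, 168.85186767578125), (133.17657470703125, 102.08881378173828), 0.0906711146235466)
```

View pics/c4.png

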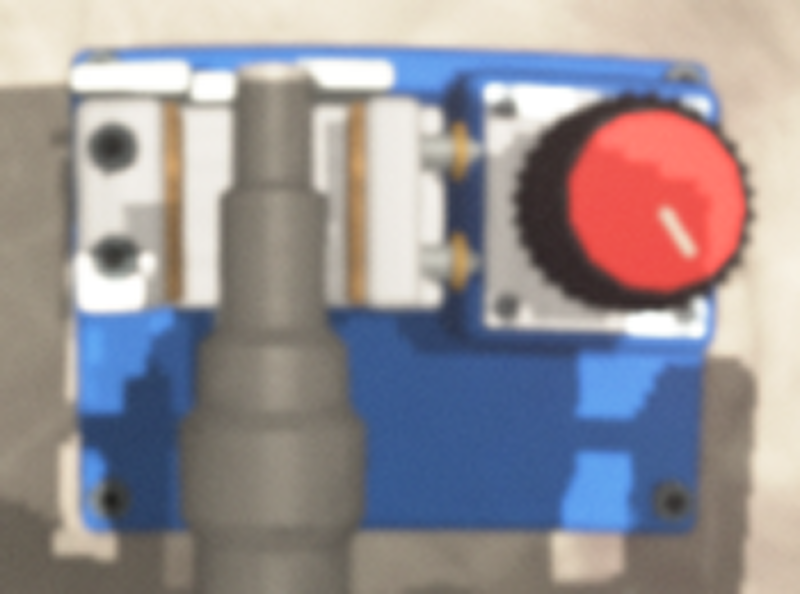

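The crop confirms the geometry: cork faces at crop columns 172 (fixed) and 357 (moving), stop plate at row 78, and the nose hovering over the slot at (210,85). From depth, in m: fixed face x 0.4675, jaw face x 0.4955, stop face y 0.204, floor 0.040, giving a holder origin of about (0.4765, 0.174). I'll lower the handpiece 9 mm short of the stop.

Emit:
arm_command:
  gripper: [0.1, 0.1, 0.1, 0.1, 0.1, 0.1, 0.1, 0.1]
  xyz:
    - [-0.2, 1, 0]
    - [-0.2, 1, -1.5]
    - [0, 1, -2]
    - [0, 0, -2]
    - [0, 0, -1.6]
    - [0, 0, -1]
    - [0, 0, 0]
    - [0, 0, 0]
  twist:
    - [0, 0, 0]
    - [0, 0, 0]
    - [0, 0, 0]
    - [0, 0, 0]
    - [0, 0, 0]
    - [0, 0, 0]
    - [0, 0, 0]
    - [0, 0, 0]

```text
t: 10.85
tcp_pos: [0.4793, 0.1199, 0.0786]
eef_rot: [-2.221, -2.221, 0.001]
contact_force: [0.6, 0.4, -1.2]
finger_gap: 0.0199
```

```bash
python3 -c "
from hp import *
f,s=hp(); save('w5.png',f['pixels'])
r=viewer.cut_out('stop',f)
w=wworld(f,mask=r[0]['region']) if r else 0
print(np.percentile(w,[2,50,98],axis=0).round(4).tolist())
a=cv2.resize(cv2.cvtColor(f['pixels'],cv2.COLOR_RGB2BGR)[40:220,250:450],(660,594),interpolation=cv2.INTER_CUBIC); cv2.imwrite('pics/c5.png',a)
m=np.zeros((400,640),bool); m[30:220,240:460]=True
w=wworld(f,mask=m)
q=w[(w[:,1]>.172)&(w[:,1]<.192)&(w[:,2]>.03)]
for a in np.arange(.458,.506,.002):
    k=q[(q[:,0]>=a)&(q[:,0]<a+.002)]; print(round(a,3),len(k),np.percentile(k[:,2],[5,50,95]).round(3) if len(k) else '')
"
```

```text
10.85 [0.47932616 0.11987955 0.07864116] -0.021028758446296356 [ 0.3 27.3 96.6  0.  56.1  0.3]
0.86 [319.488 193.   ] dir 90.01 ends [0.47916619 0.06208273] [0.47914244 0.22194965] 0.1598669184660237 mid [0.47915432 0.14201619] zmax 0.09261309272404307
0.75 [449.6  135.48] dir 162.01 ends [0.55376211 0.17997122] [0.52324262 0.1898811 ] 0.03208808557526503 mid [0.53850237 0.18492616] zmax 0.09423943835166461
[[0.4506, 0.2034, 0.0124], [0.4692, 0.2064, 0.0602], [0.5018, 0.2124, 0.0622]]
0.458 145 [0.057 0.058 0.062]
0.46 141 [0.057 0.058 0.061]
0.462 136 [0.056 0.057 0.059]
0.464 141 [0.055 0.056 0.058]
0.466 160 [0.041 0.055 0.057]
0.468 31 [0.04  0.041 0.082]
0.47 128 [0.081 0.084 0.086]
0.472 199 [0.084 0.087 0.088]
0.474 181 [0.086 0.088 0.09 ]
0.476 225 [0.087 0.089 0.09 ]
0.478 185 [0.087 0.089 0.09 ]
0.48 220 [0.087 0.089 0.09 ]
0.482 211 [0.086 0.088 0.09 ]
0.484 191 [0.084 0.087 0.089]
0.486 128 [0.082 0.085 0.087]
0.488 45 [0.04  0.042 0.084]
0.49 65 [0.04  0.041 0.042]
0.492 123 [0.04  0.041 0.042]
0.494 109 [0.04  0.041 0.042]
0.496 226 [0.04  0.055 0.058]
0.498 134 [0.056 0.057 0.058]
0.5 144 [0.057 0.058 0.059]
0.502 135 [0.057 0.058 0.059]
0.504 136 [0.057 0.058 0.059]
```

View pics/c5.png

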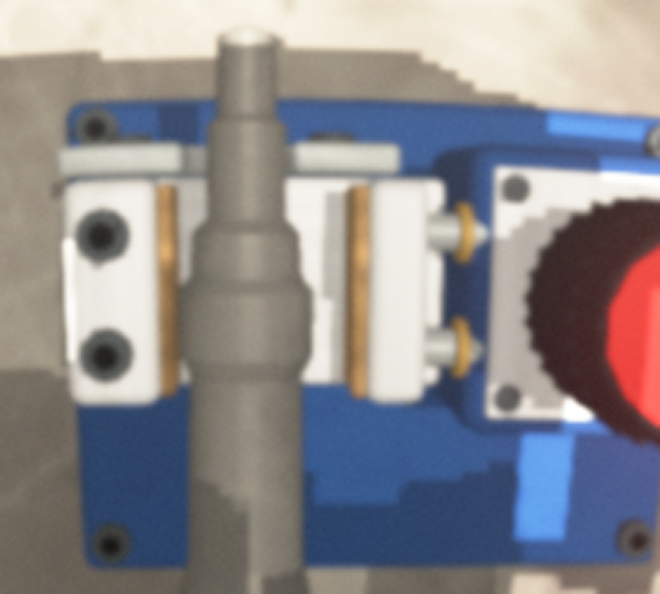

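The crop shows the collar between the cork faces (fixed at column 167, jaw at 357), the nose in line with the slot (columns 181–297), and the shoulder at row 220, behind the plate. Lowering.

Emit:
arm_command:
  gripper: [0.1, 0.1, 0.1, 0.1, 0.1]
  xyz:
    - [0, 0, -0.8]
    - [0, 0, -0.8]
    - [0, 0, -0.6]
    - [0, 0, -0.4]
    - [0, 0, 0]
  twist:
    - [0, 0, 0]
    - [0, 0, 0]
    - [0, 0, 0]
    - [0, 0, 0]
    - [0, 0, 0]
  squeeze: 12

```text
t: 11.42
tcp_pos: [0.4789, 0.1195, 0.0516]
eef_rot: [-2.221, -2.22, 0.002]
contact_force: [-0.4, -0.7, -2.3]
finger_gap: 0.0197
```

Emit:
arm_command:
  gripper: [0.1, 0.1, 0.1, 0.1, 0.1]
  xyz:
    - [0, 0, -0.1]
    - [0, 0, -0.1]
    - [0, 0, 0]
    - [0, 0.2, 0]
    - [0, 0, 0]
  twist:
    - [0, 0, 0]
    - [0, 0, 0]
    - [0, 0, 0]
    - [0, 0, 0]
    - [0, 0, 0]

```text
t: 11.83
tcp_pos: [0.4795, 0.1218, 0.0508]
eef_rot: [2.222, 2.221, 0.0]
contact_force: [0.6, 0.8, -1.2]
finger_gap: 0.0199
```

Emit:
arm_command:
  gripper: [0.1, 0.1, 0.1, 0.1]
  xyz:
    - [0, 0.2, 0]
    - [0, 0.1, 0]
    - [0, 0.1, 0]
    - [0, 0, 0]
  twist:
    - [0, 0, 0]
    - [0, 0, 0]
    - [0, 0, 0]
    - [0, 0, 0]

```text
t: 12.17
tcp_pos: [0.4794, 0.1258, 0.0507]
eef_rot: [2.222, 2.221, 0.0]
contact_force: [-0.2, -0.4, -1.3]
finger_gap: 0.0201
```

Emit:
arm_command:
  gripper: [0.1, 0.1]
  xyz:
    - [0, 0.1, 0]
    - [0, 0, 0]
  twist:
    - [0, 0, 0]
    - [0, 0, 0]

```text
t: 12.33
tcp_pos: [0.4794, 0.1266, 0.0507]
eef_rot: [-2.222, -2.221, 0.0]
contact_force: [0.9, 0.2, -1.2]
finger_gap: 0.0199
```

Emit:
arm_command:
  gripper: [0.1, 0.1]
  xyz:
    - [0, 0.1, 0]
    - [0, 0, 0]
  twist:
    - [0, 0, 0]
    - [0, 0, 0]

```text
t: 12.5
tcp_pos: [0.4794, 0.1276, 0.0506]
eef_rot: [-2.222, -2.221, 0.0]
contact_force: [-0.1, -0.6, -1.7]
finger_gap: 0.0198
```

Emit:
arm_command:
  gripper: [0.1, 0.1]
  xyz:
    - [0, 0.1, 0]
    - [0, 0, 0]
  twist:
    - [0, 0, 0]
    - [0, 0, 0]

```text
t: 12.67
tcp_pos: [0.4795, 0.1279, 0.0507]
eef_rot: [2.221, 2.221, -0.002]
contact_force: [-0.5, -6.2, -1.2]
finger_gap: 0.0195
```

Emit:
arm_command:
  gripper: [0.1, 0.1]
  xyz:
    - [0, 0.1, 0]
    - [0, 0, 0]
  twist:
    - [0, 0, 0]
    - [0, 0, 0]

```text
t: 12.83
tcp_pos: [0.4796, 0.128, 0.0508]
eef_rot: [2.22, 2.22, -0.004]
contact_force: [-0.3, -11.8, 0.7]
finger_gap: 0.0199
```

Contact came at TCP y 0.128 as expected, with 6 to 12 N for more than 0.1 s. Next I ease off, lower it onto the floor and release.

Emit:
arm_command:
  gripper: [0.1, 0.1, 0.1, 0.1]
  xyz:
    - [0, -0.1, 0]
    - [0, 0, -0.1]
    - [0, 0, -0.1]
    - [0, 0, 0]
  twist:
    - [0, 0, 0]
    - [0, 0, 0]
    - [0, 0, 0]
    - [0, 0, 0]

```text
t: 13.17
tcp_pos: [0.4797, 0.1279, 0.0488]
eef_rot: [2.221, 2.22, -0.001]
contact_force: [-0.4, -6.1, 0.6]
finger_gap: 0.02
```

Emit:
arm_command:
  gripper: [0.3, 0.35, 0.5, 0.5, 0.5, 0.5]
  xyz:
    - [0, 0, 0]
    - [0, 0, 0]
    - [0, 0, 0]
    - [0, 0, 0]
    - [0, 0, 0]
    - [0, 0, 1]
  twist:
    - [0, 0, 0]
    - [0, 0, 0]
    - [0, 0, 0]
    - [0, 0, 0]
    - [0, 0, 0]
    - [0, 0, 0]

```text
t: 13.67
tcp_pos: [0.4786, 0.1286, 0.0575]
eef_rot: [-2.22, -2.22, 0.003]
contact_force: [-0.3, 0.3, 0.3]
finger_gap: 0.0441
```

Emit:
arm_command:
  gripper: [0.8, 0.8, 0.8, 0.8, 0.8, 0.8, 0.8, 0.8]
  xyz:
    - [0, 0, 2.5]
    - [0, 0, 3]
    - [0, 0, 3]
    - [1.5, 0, 2]
    - [1, 0.7, 0]
    - [1, 1, 0]
    - [1, 1, 0]
    - [0, 0, 0]
  twist:
    - [0, 0, 0]
    - [0, 0, 0]
    - [0, 0, 0]
    - [0, 0, 0]
    - [0, 0, 7]
    - [0, 0, 7]
    - [0, 0, 7]
    - [0, 0, 0]

```text
t: 14.33
tcp_pos: [0.5255, 0.1567, 0.1635]
eef_rot: [1.772, 2.593, 0.001]
contact_force: [-0.6, 0.1, 0.4]
finger_gap: 0.0706
```

```bash
python3 -c "
from hp import *
f,s=hp(); save('w6.png',f['pixels']); p=f['pixels'].astype(int); m=(p[...,0]>p[...,2]+90)&(p[...,0]>p[...,1]+90)
w=wworld(f,mask=m); q=w[(abs(w[:,0]-.54)<.03)&(abs(w[:,1]-.185)<.03)&(w[:,2]>.085)]
print('red',len(q),q.min(0),q.max(0),q.mean(0)); print(cv2.minEnclosingCircle((q[:,:2]*1000).astype(np.float32)))
r=viewer.cut_out('knob_grip',f)[0]; w=wworld(f,mask=r['region']); w=w[w[:,2]>.084]; print(r['conf'],cv2.minEnclosingCircle((w[:,:2]*1000).astype(np.float32)),w[:,2].max())
r=viewer.cut_out('jaw',f)[0]; w=wworld(f,mask=r['region']);print('jaw',np.percentile(w,[2,50,98],axis=0).round(4).tolist())
t=viewer.grab_frame('top'); 
"
```

```text
14.3333 [0.52547956 0.15667934 0.16352029] 21.301370322021 [  4.2  25.6  82.    0.   72.4 -17.1]
0.88 [272.384 171.4  ] dir 90.06 ends [0.47988823 0.09175745] [0.47975204 0.22958192] 0.13782454033506547 mid [0.47982013 0.16066969] zmax 0.06281659391192665
red 843 [0.52784078 0.17210607 0.09120536] [0.55238981 0.19738662 0.09520849] [0.53976507 0.18512648 0.09313248]
((540.3412475585938, 184.97625732421875), 12.96848201751709)
0.76 ((540.1484375, 185.10508728027344), 17.891803741455078) 0.09520849080268412
jaw [[0.4964, 0.1683, 0.0406], [0.5038, 0.1867, 0.0571], [0.5164, 0.2031, 0.0593]]
```

View pics/w6.png

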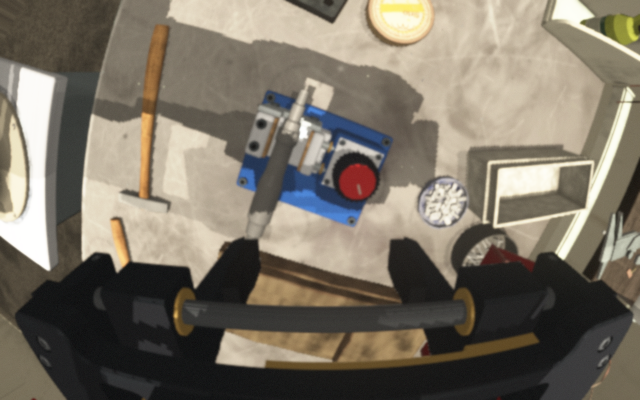

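The view shows the handpiece lying in the cradle with its nose through the slot at about (300,100). The knob at (357,178) measures (0.540, 0.185), radius 18 mm. I'll swing to yaw 150° above the knob for a long clockwise stroke.

Emit:
arm_command:
  gripper: [0.65, 0.65, 0.65, 0.65, 0.65, 0.65, 0.65, 0.65]
  xyz:
    - [0.4, 0.6, 0]
    - [0.4, 0.6, 0]
    - [0.4, 0.6, 0]
    - [0.3, 0.6, 0]
    - [0, 0.4, 0]
    - [0, 0, 0]
    - [0, 0, 0]
    - [0, 0, 0]
  twist:
    - [0, 0, 7.1]
    - [0, 0, 7.1]
    - [0, 0, 7.1]
    - [0, 0, 7.1]
    - [0, 0, 7.1]
    - [0, 0, 7.1]
    - [0, 0, 7.1]
    - [0, 0, 7.1]

```text
t: 15.25
tcp_pos: [0.5391, 0.1832, 0.1637]
eef_rot: [-0.328, -3.124, 0.0]
contact_force: [0.7, -0.2, -0.4]
finger_gap: 0.0572
```

Emit:
arm_command:
  gripper: [0.65, 0.65, 0.65, 0.65, 0.65, 0.65, 0.65, 0.65]
  xyz:
    - [0, 0, 0]
    - [0, 0, 0]
    - [0, 0, 0]
    - [0, 0, 0]
    - [0, 0, -1]
    - [0, 0, -1]
    - [0, 0, -1]
    - [0, 0, -1]
  twist:
    - [0, 0, 7.1]
    - [0, 0, 7.1]
    - [0, 0, 7.1]
    - [0, 0, 7.1]
    - [0, 0, 7.1]
    - [0, 0, 7.1]
    - [0, 0, 7.1]
    - [0, 0, 7.1]

```text
t: 15.92
tcp_pos: [0.5391, 0.1831, 0.1234]
eef_rot: [-1.197, 2.904, 0.0]
contact_force: [0.1, 0.2, 0.6]
finger_gap: 0.0568
```

Emit:
arm_command:
  gripper: [0.65, 0.65, 0.65, 0.65, 0.65]
  xyz:
    - [0, 0, -1.5]
    - [0, 0, -1.5]
    - [0, 0, -1]
    - [0, 0, 0]
    - [0, 0, 0]
  twist:
    - [0, 0, 7.1]
    - [0, 0, 7.1]
    - [0, 0, 0]
    - [0, 0, 0]
    - [0, 0, 0]

```text
t: 16.33
tcp_pos: [0.5393, 0.1834, 0.0837]
eef_rot: [1.535, -2.74, -0.0]
contact_force: [0.2, 0.7, 0.5]
finger_gap: 0.057
```

```bash
python3 -c "
from hp import *
s=env.read_state(); print(s['tcp_pos'],yaw(s),np.degrees(s['qpos']).round(1),s['contact_force'],s['ft_torque'],s['finger_gap'])"
```

```text
[0.53931218 0.18336623 0.0837294 ] 148.51670567305584 [   6.9   32.8   84.1    0.    63.1 -141.6] [0.1893882  0.7496055  0.54031704] [ 0.07193922 -0.12793799  0.04695448] 0.05702198181195271
```

Emit:
arm_command:
  gripper: [0.65, 0.65, 0.65, 0.65]
  xyz:
    - [0.1, 0.15, -0.8]
    - [0, 0, -0.6]
    - [0, 0, -0.3]
    - [0, 0, 0]
  twist:
    - [0, 0, 0]
    - [0, 0, 0]
    - [0, 0, 0]
    - [0, 0, 0]

```text
t: 16.67
tcp_pos: [0.5401, 0.1851, 0.066]
eef_rot: [1.54, -2.737, -0.001]
contact_force: [-0.8, 0.4, -0.1]
finger_gap: 0.0571
```

Emit:
arm_command:
  gripper: [0.3, 0.3, 0.3, 0.3, 0.3, 0.3, 0.3]
  xyz:
    - [0, 0, 0]
    - [0, 0, 0]
    - [0, 0, 0]
    - [0, 0, 0]
    - [0, 0, 0]
    - [0, 0, 0]
    - [0, 0, 0]
  twist:
    - [0, 0, 0]
    - [0, 0, 0]
    - [0, 0, 0]
    - [0, 0, 0]
    - [0, 0, 0]
    - [0, 0, 0]
    - [0, 0, 0]
  squeeze: 40

```text
t: 17.25
tcp_pos: [0.5406, 0.185, 0.0669]
eef_rot: [-1.541, 2.737, -0.0]
contact_force: [0.3, -0.5, 1.6]
finger_gap: 0.035
```

```bash
cat > st.py <<'E'
from hp import *
s=env.read_state(); print(s['t'],s['tcp_pos'].round(4),'yaw',round(yaw(s),2),'q6',np.degrees(s['qpos'])[5].round(1),s['contact_force'].round(1),s['ft_torque'].round(3),s['finger_gap'], 'j6',np.round(s['joint_torque'][5],3))
E
python3 st.py
```

```text
17.25 [0.5406 0.185  0.0669] yaw 148.77 q6 -141.7 [ 0.3 -0.5  1.6] [ 0.046 -0.127 -0.088] 0.03496573145894832 j6 -0.02
```

Emit:
arm_command:
  gripper: [0.3, 0.3, 0.3, 0.3, 0.3, 0.3]
  xyz:
    - [0, 0, 0]
    - [0, 0, 0]
    - [0, 0, 0]
    - [0, 0, 0]
    - [0, 0, 0]
    - [0, 0, 0]
  twist:
    - [0, 0, -6]
    - [0, 0, -6]
    - [0, 0, -6]
    - [0, 0, -6]
    - [0, 0, -6]
    - [0, 0, 0]

```text
t: 17.75
tcp_pos: [0.5406, 0.1851, 0.0669]
eef_rot: [-0.775, 3.044, -0.0]
contact_force: [1.3, 0.4, 2.1]
finger_gap: 0.0351
```

```bash
python3 st.py
python3 - <<'E'
from hp import *
f,s=wrist(); np.savez('w7.npz',**f); save('w7.png',f['pixels'])
for q in ['jaw','handpiece']:
  for r in viewer.cut_out(q,f)[:1]:
    w=wworld(f,mask=r['region']);print(q,r['conf'],np.percentile(w,[2,50,98],axis=0).round(4).tolist())
for n in ['top','side']:
  f=viewer.grab_frame(n)
  for r in viewer.cut_out('jaw',f)[:1]:
    w=world(f,mask=r['region']);print(n,r['conf'],np.percentile(w,[2,50,98],axis=0).round(4).tolist())
s=env.read_state(); print(s['ft_torque'],yaw(s))
E
```

```text
17.75 [0.5406 0.1851 0.0669] yaw 118.56 q6 -111.5 [1.3 0.4 2.1] [ 0.016 -0.152 -0.162] 0.035092000269780314 j6 1.315
jaw 0.59 [[0.4944, 0.1663, 0.0447], [0.5004, 0.1826, 0.0571], [0.514, 0.2006, 0.059]]
handpiece 0.59 [[0.4698, 0.0753, 0.0517], [0.4787, 0.1436, 0.0585], [0.4885, 0.2214, 0.063]]
side 0.53 [[0.4921, 0.1658, 0.0446], [0.4962, 0.1822, 0.0546], [0.5097, 0.2003, 0.0596]]
[ 0.03734838 -0.12657862 -0.02368098] 118.85237197025545
```

Emit:
arm_command:
  gripper: [0.3, 0.3, 0.3, 0.3, 0.3, 0.3, 0.3]
  xyz:
    - [0, 0, 0]
    - [0, 0, 0]
    - [0, 0, 0]
    - [0, 0, 0]
    - [0, 0, 0]
    - [0, 0, 0]
    - [0, 0, 0]
  twist:
    - [0, 0, -6]
    - [0, 0, -6]
    - [0, 0, -6]
    - [0, 0, -6]
    - [0, 0, -6]
    - [0, 0, -6]
    - [0, 0, 0]

```text
t: 18.68
tcp_pos: [0.5406, 0.1851, 0.0668]
eef_rot: [0.202, 3.135, 0.0]
contact_force: [0.2, -0.1, 5.2]
finger_gap: 0.0348
```

```bash
cat > jw.py <<'E'
from hp import *
import sys
# image-based jaw edge: x profile of depth near z~.057 at y .172-.198 from wrist cam
f,s=wrist(); save(sys.argv[1]+'.png',f['pixels'])
w=wworld(f,mask=np.ones((400,640),bool))
q=w[(w[:,1]>.170)&(w[:,1]<.200)&(w[:,2]>.0535)&(w[:,2]<.061)&(w[:,0]>.447)&(w[:,0]<.525)]
h,e=np.histogram(q[:,0],np.arange(.447,.526,.001)); print(dict(zip((e[:-1]*1000).round().astype(int).tolist(),h.tolist())))
for r in viewer.cut_out('jaw',f)[:1]:
    w=wworld(f,mask=r['region']);print('jaw',r['conf'],np.percentile(w,[2,50,98],axis=0).round(4).tolist())
for r in viewer.cut_out('handpiece',f)[:1]:
    w=wworld(f,mask=r['region']);print('hp',r['conf'],np.percentile(w,[1,50,99],axis=0).round(4).tolist())
E
python3 st.py; python3 jw.py w8; python3 st.py
```

```text
18.6833 [0.5406 0.1851 0.0668] yaw 82.62 q6 -75.6 [ 0.2 -0.1  5.2] [ 0.018 -0.152 -0.134] 0.03480760747011549 j6 1.322
{447: 0, 448: 0, 449: 72, 450: 120, 451: 119, 452: 104, 453: 96, 454: 72, 455: 75, 456: 72, 457: 81, 458: 85, 459: 88, 460: 105, 461: 125, 462: 120, 463: 119, 464: 117, 465: 123, 466: 115, 467: 33, 468: 0, 469: 0, 470: 30, 471: 73, 472: 128, 473: 129, 474: 132, 475: 123, 476: 125, 477: 123, 478: 121, 479: 115, 480: 118, 481: 117, 482: 110, 483: 105, 484: 100, 485: 94, 486: 68, 487: 28, 488: 11, 489: 0, 490: 0, 491: 1, 492: 112, 493: 139, 494: 99, 495: 125, 496: 121, 497: 114, 498: 114, 499: 113, 500: 105, 501: 112, 502: 107, 503: 95, 504: 50, 505: 5, 506: 0, 507: 1, 508: 0, 509: 0, 510: 0, 511: 2, 512: 0, 513: 0, 514: 16, 515: 36, 516: 22, 517: 0, 518: 0, 519: 10, 520: 48, 521: 56, 522: 61, 523: 62, 524: 68, 525: 0}
jaw 0.64 [[0.4924, 0.1676, 0.044], [0.4982, 0.1847, 0.0571], [0.5139, 0.2015, 0.059]]
hp 0.65 [[0.4693, 0.0736, 0.0511], [0.4783, 0.155, 0.0583], [0.4886, 0.2282, 0.0631]]
18.8333 [0.5406 0.1851 0.0668] yaw 82.99 q6 -76.0 [0.8 0.1 5.5] [ 0.026 -0.168 -0.155] 0.03466952160285317 j6 -0.121
```

Jaw face is now at x 0.4920 after 66°, which is about 3.8 mm/rad. Grip is expected at x of about 0.4855, near yaw -15°.

Emit:
arm_command:
  gripper: [0.3, 0.3, 0.3, 0.3, 0.3, 0.3, 0.3, 0.3]
  xyz:
    - [0, 0, 0]
    - [0, 0, 0]
    - [0, 0, 0]
    - [0, 0, 0]
    - [0, 0, 0]
    - [0, 0, 0]
    - [0, 0, 0]
    - [0, 0, 0]
  twist:
    - [0, 0, -6]
    - [0, 0, -6]
    - [0, 0, -6]
    - [0, 0, -6]
    - [0, 0, -6]
    - [0, 0, -6]
    - [0, 0, -6]
    - [0, 0, -6]

```text
t: 19.5
tcp_pos: [0.5406, 0.1851, 0.0669]
eef_rot: [1.457, 2.783, 0.001]
contact_force: [1.0, 0.2, 4.7]
finger_gap: 0.0351
```

Emit:
arm_command:
  gripper: [0.3, 0.3, 0.3, 0.3, 0.3]
  xyz:
    - [0, 0, 0]
    - [0, 0, 0]
    - [0, 0, 0]
    - [0, 0, 0]
    - [0, 0, 0]
  twist:
    - [0, 0, -6]
    - [0, 0, -6]
    - [0, 0, -6]
    - [0, 0, -6]
    - [0, 0, 0]

```text
t: 19.92
tcp_pos: [0.5406, 0.1851, 0.0668]
eef_rot: [2.005, 2.418, 0.001]
contact_force: [1.0, 0.3, 5.2]
finger_gap: 0.0349
```

```bash
python3 st.py; python3 jw.py w9
```

```text
19.9167 [0.5406 0.1851 0.0668] yaw 10.68 q6 -3.6 [1.  0.3 5.2] [ 0.017 -0.191 -0.071] 0.034915520089320765 j6 1.257
{447: 0, 448: 0, 449: 3, 450: 34, 451: 39, 452: 39, 453: 48, 454: 44, 455: 53, 456: 46, 457: 52, 458: 60, 459: 69, 460: 85, 461: 77, 462: 72, 463: 90, 464: 101, 465: 58, 466: 95, 467: 88, 468: 1, 469: 0, 470: 6, 471: 12, 472: 40, 473: 52, 474: 58, 475: 65, 476: 75, 477: 72, 478: 79, 479: 82, 480: 80, 481: 88, 482: 85, 483: 93, 484: 106, 485: 91, 486: 93, 487: 43, 488: 25, 489: 63, 490: 88, 491: 70, 492: 74, 493: 80, 494: 71, 495: 90, 496: 77, 497: 85, 498: 83, 499: 93, 500: 90, 501: 69, 502: 0, 503: 0, 504: 0, 505: 0, 506: 0, 507: 0, 508: 0, 509: 0, 510: 0, 511: 0, 512: 0, 513: 0, 514: 0, 515: 14, 516: 8, 517: 0, 518: 0, 519: 0, 520: 18, 521: 36, 522: 36, 523: 37, 524: 26, 525: 0}
jaw 0.91 [[0.4891, 0.1675, 0.0462], [0.4978, 0.1885, 0.057], [0.5139, 0.2015, 0.059]]
hp 0.77 [[0.4721, 0.1585, 0.0494], [0.4809, 0.1938, 0.0563], [0.4879, 0.2309, 0.0602]]
```

Emit:
arm_command:
  gripper: [0.3, 0.3, 0.3, 0.3]
  xyz:
    - [0, 0, 0]
    - [0, 0, 0]
    - [0, 0, 0]
    - [0, 0, 0]
  twist:
    - [0, 0, -6]
    - [0, 0, -6]
    - [0, 0, -6]
    - [0, 0, -6]

```text
t: 20.4
tcp_pos: [0.5407, 0.1851, 0.0669]
eef_rot: [2.463, 1.949, 0.001]
contact_force: [1.7, 0.2, 5.1]
finger_gap: 0.0349
```

```bash
cat > tq.py <<'E'
from hp import *
import sys
T=[]
for i in range(4):
    s=env.read_state(); T.append(s['ft_torque'][2]); t=viewer.grab_frame('side')
print('torque z',np.round(T,3),np.mean(T).round(3))
E
python3 st.py; python3 tq.py; python3 jw.py w10
```

```text
20.4 [0.5407 0.1851 0.0669] yaw -13.28 q6 20.3 [1.7 0.2 5.1] [ 0.023 -0.184  0.124] 0.034933539943069615 j6 -1.516
torque z [ 0.124 -0.107 -0.096 -0.089] -0.042
{447: 0, 448: 0, 449: 1, 450: 6, 451: 4, 452: 11, 453: 9, 454: 10, 455: 6, 456: 11, 457: 18, 458: 18, 459: 40, 460: 29, 461: 31, 462: 31, 463: 40, 464: 42, 465: 22, 466: 47, 467: 50, 468: 2, 469: 0, 470: 5, 471: 12, 472: 20, 473: 24, 474: 25, 475: 32, 476: 27, 477: 36, 478: 35, 479: 42, 480: 45, 481: 50, 482: 53, 483: 52, 484: 64, 485: 63, 486: 40, 487: 11, 488: 40, 489: 64, 490: 40, 491: 35, 492: 51, 493: 47, 494: 47, 495: 41, 496: 44, 497: 41, 498: 46, 499: 60, 500: 16, 501: 0, 502: 0, 503: 0, 504: 0, 505: 0, 506: 0, 507: 0, 508: 0, 509: 0, 510: 0, 511: 0, 512: 0, 513: 0, 514: 0, 515: 6, 516: 8, 517: 2, 518: 0, 519: 0, 520: 5, 521: 14, 522: 16, 523: 16, 524: 23, 525: 0}
jaw 0.63 [[0.5251, 0.1738, 0.0643], [0.5421, 0.1925, 0.0921], [0.5572, 0.2022, 0.094]]
```

Emit:
arm_command:
  gripper: [0.3, 0.3]
  xyz:
    - [0, 0, 0]
    - [0, 0, 0]
  twist:
    - [0, 0, -6]
    - [0, 0, -6]

```text
t: 20.92
tcp_pos: [0.5406, 0.1851, 0.0668]
eef_rot: [2.652, 1.683, 0.001]
contact_force: [1.3, 0.1, 5.0]
finger_gap: 0.0351
```

```bash
python3 st.py
```

```text
20.9167 [0.5406 0.1851 0.0668] yaw -25.19 q6 32.2 [1.3 0.1 5. ] [-0.004 -0.185  0.126] 0.03507460041674504 j6 -1.74
```

Emit:
arm_command:
  gripper: [0.3]
  xyz:
    - [0, 0, 0]
  twist:
    - [0, 0, -6]

```text
t: 21.0
tcp_pos: [0.5407, 0.1851, 0.0669]
eef_rot: [2.737, 1.542, 0.001]
contact_force: [1.4, 0.1, 4.6]
finger_gap: 0.035
```

```bash
python3 st.py;  python3 jw.py w11;python3 st.py
```

```text
21.0 [0.5407 0.1851 0.0669] yaw -31.21 q6 38.2 [1.4 0.1 4.6] [ 0.032 -0.132  0.135] 0.034953447844437 j6 -1.532
{447: 0, 448: 0, 449: 0, 450: 0, 451: 0, 452: 0, 453: 0, 454: 0, 455: 0, 456: 0, 457: 0, 458: 0, 459: 0, 460: 0, 461: 0, 462: 0, 463: 0, 464: 0, 465: 0, 466: 0, 467: 0, 468: 0, 469: 0, 470: 0, 471: 0, 472: 0, 473: 0, 474: 0, 475: 0, 476: 0, 477: 0, 478: 0, 479: 0, 480: 0, 481: 0, 482: 0, 483: 1, 484: 2, 485: 0, 486: 1, 487: 1, 488: 9, 489: 5, 490: 10, 491: 15, 492: 11, 493: 11, 494: 13, 495: 8, 496: 10, 497: 12, 498: 17, 499: 6, 500: 0, 501: 0, 502: 0, 503: 0, 504: 0, 505: 0, 506: 0, 507: 0, 508: 0, 509: 0, 510: 0, 511: 0, 512: 0, 513: 0, 514: 0, 515: 0, 516: 0, 517: 0, 518: 0, 519: 0, 520: 0, 521: 0, 522: 0, 523: 2, 524: 6, 525: 0}
jaw 0.62 [[0.4878, 0.1952, 0.0442], [0.4961, 0.1997, 0.057], [0.4998, 0.2043, 0.0599]]
hp 0.72 [[0.4727, 0.1026, 0.0481], [0.4812, 0.1391, 0.0561], [0.4904, 0.2298, 0.0629]]
21.15 [0.5407 0.1851 0.0668] yaw -31.0 q6 38.0 [ 1.1 -0.7  5. ] [-0.003 -0.165 -0.142] 0.034948415318738185 j6 0.239
```

Emit:
arm_command:
  gripper: [0.3]
  xyz:
    - [0, 0, 0]
  twist:
    - [0, 0, -4]

```text
t: 21.23
tcp_pos: [0.5407, 0.1851, 0.0669]
eef_rot: [2.785, 1.453, 0.001]
contact_force: [0.8, 0.3, 5.6]
finger_gap: 0.0346
```

```bash
python3 st.py
```

```text
21.2333 [0.5407 0.1851 0.0669] yaw -34.91 q6 41.9 [0.8 0.3 5.6] [ 0.073 -0.175  0.059] 0.034567026471306384 j6 -1.832
```

Emit:
arm_command:
  gripper: [0.3]
  xyz:
    - [0, 0, 0]
  twist:
    - [0, 0, -4]

```text
t: 21.32
tcp_pos: [0.5406, 0.1851, 0.0668]
eef_rot: [2.836, 1.35, 0.001]
contact_force: [1.5, 0.4, 5.2]
finger_gap: 0.0349
```

```bash
python3 st.py
```

```text
21.3167 [0.5406 0.1851 0.0668] yaw -39.1 q6 46.1 [1.5 0.4 5.2] [ 0.035 -0.155  0.116] 0.03486099356620958 j6 -1.106
```

Emit:
arm_command:
  gripper: [0.3]
  xyz:
    - [0, 0, 0]
  twist:
    - [0, 0, -4]

```text
t: 21.4
tcp_pos: [0.5407, 0.1851, 0.0669]
eef_rot: [2.882, 1.25, 0.001]
contact_force: [1.1, 0.2, 5.2]
finger_gap: 0.0351
```

```bash
python3 st.py
```

```text
21.4 [0.5407 0.1851 0.0669] yaw -43.12 q6 50.2 [1.1 0.2 5.2] [ 0.033 -0.159  0.187] 0.035058440517216606 j6 -0.97
```

Emit:
arm_command:
  gripper: [0.3]
  xyz:
    - [0, 0, 0]
  twist:
    - [0, 0, -4]

```text
t: 21.48
tcp_pos: [0.5407, 0.1851, 0.0669]
eef_rot: [2.924, 1.148, 0.001]
contact_force: [0.7, 1.2, 5.4]
finger_gap: 0.0353
```

```bash
python3 st.py
```

```text
21.4833 [0.5407 0.1851 0.0669] yaw -47.12 q6 54.2 [0.7 1.2 5.4] [-0.022 -0.1    0.159] 0.03534709663414037 j6 -0.948
```

Emit:
arm_command:
  gripper: [0.3]
  xyz:
    - [0, 0, 0]
  twist:
    - [0, 0, -4]

```text
t: 21.57
tcp_pos: [0.5407, 0.1851, 0.0668]
eef_rot: [2.962, 1.046, 0.001]
contact_force: [0.6, 1.3, 4.4]
finger_gap: 0.0349
```

```bash
python3 st.py
```

```text
21.5667 [0.5407 0.1851 0.0668] yaw -51.11 q6 58.2 [0.6 1.3 4.4] [-0.013 -0.155  0.154] 0.03489660770585084 j6 -0.936
```

Emit:
arm_command:
  gripper: [0.3]
  xyz:
    - [0, 0, 0]
  twist:
    - [0, 0, -4]

```text
t: 21.65
tcp_pos: [0.5407, 0.1851, 0.0669]
eef_rot: [2.997, 0.942, 0.001]
contact_force: [1.3, 0.6, 5.2]
finger_gap: 0.0353
```

```bash
python3 st.py
```

```text
21.65 [0.5407 0.1851 0.0669] yaw -55.11 q6 62.1 [1.3 0.6 5.2] [ 0.013 -0.157  0.172] 0.03526707011153914 j6 -0.9
```

Emit:
arm_command:
  gripper: [0.3]
  xyz:
    - [0, 0, 0]
  twist:
    - [0, 0, -4]

```text
t: 21.73
tcp_pos: [0.5406, 0.1851, 0.0668]
eef_rot: [3.028, 0.837, 0.001]
contact_force: [0.9, 1.2, 5.6]
finger_gap: 0.0349
```

```bash
python3 st.py
```

```text
21.7333 [0.5406 0.1851 0.0668] yaw -59.11 q6 66.1 [0.9 1.2 5.6] [ 0.066 -0.09   0.281] 0.034921285025301556 j6 -0.865
```

Emit:
arm_command:
  gripper: [0.3]
  xyz:
    - [0, 0, 0]
  twist:
    - [0, 0, -4]

```text
t: 21.82
tcp_pos: [0.5407, 0.1851, 0.0668]
eef_rot: [3.055, 0.73, 0.001]
contact_force: [0.4, 0.5, 5.2]
finger_gap: 0.0347
```

```bash
python3 st.py
```

```text
21.8167 [0.5407 0.1851 0.0668] yaw -63.11 q6 70.1 [0.4 0.5 5.2] [ 0.046 -0.128  0.198] 0.03472512335671632 j6 -0.969
```

Joint 6 torque rose to yaw -59° and dropped by -63°, which looks like the first click. Continuing to confirm the 30° pattern.

Emit:
arm_command:
  gripper: [0.3]
  xyz:
    - [0, 0, 0]
  twist:
    - [0, 0, -4]

```text
t: 21.9
tcp_pos: [0.5407, 0.1851, 0.0668]
eef_rot: [3.079, 0.623, 0.001]
contact_force: [0.7, -0.0, 5.4]
finger_gap: 0.0354
```

```bash
python3 st.py
```

```text
21.9 [0.5407 0.1851 0.0668] yaw -67.12 q6 74.2 [ 0.7 -0.   5.4] [ 0.099 -0.136  0.198] 0.03537111575083311 j6 -0.922
```

Emit:
arm_command:
  gripper: [0.3]
  xyz:
    - [0, 0, 0]
  twist:
    - [0, 0, -4]

```text
t: 21.98
tcp_pos: [0.5407, 0.1851, 0.0668]
eef_rot: [3.099, 0.516, 0.001]
contact_force: [0.4, 1.0, 5.4]
finger_gap: 0.0347
```

```bash
python3 st.py
```

```text
21.9833 [0.5407 0.1851 0.0668] yaw -71.11 q6 78.1 [0.4 1.  5.4] [ 0.01  -0.108  0.242] 0.0347475842532199 j6 -0.87
```

Emit:
arm_command:
  gripper: [0.3]
  xyz:
    - [0, 0, 0]
  twist:
    - [0, 0, -4]

```text
t: 22.07
tcp_pos: [0.5407, 0.1851, 0.0668]
eef_rot: [3.115, 0.407, 0.001]
contact_force: [0.9, -0.5, 5.6]
finger_gap: 0.0351
```

```bash
python3 st.py
```

```text
22.0667 [0.5407 0.1851 0.0668] yaw -75.12 q6 82.2 [ 0.9 -0.5  5.6] [ 0.11  -0.101  0.094] 0.035106191759237536 j6 -1.005
```

Emit:
arm_command:
  gripper: [0.3]
  xyz:
    - [0, 0, 0]
  twist:
    - [0, 0, -4]

```text
t: 22.15
tcp_pos: [0.5407, 0.1851, 0.0669]
eef_rot: [3.127, 0.298, 0.001]
contact_force: [1.2, 0.2, 4.5]
finger_gap: 0.0351
```

```bash
python3 st.py
```

```text
22.15 [0.5407 0.1851 0.0669] yaw -79.12 q6 86.2 [1.2 0.2 4.5] [ 0.076 -0.157  0.148] 0.03511697793288436 j6 -0.963
```

Emit:
arm_command:
  gripper: [0.3]
  xyz:
    - [0, 0, 0]
  twist:
    - [0, 0, -4]

```text
t: 22.23
tcp_pos: [0.5407, 0.1851, 0.0668]
eef_rot: [3.136, 0.189, 0.001]
contact_force: [1.3, -0.1, 4.8]
finger_gap: 0.0351
```

```bash
python3 st.py
```

```text
22.2333 [0.5407 0.1851 0.0668] yaw -83.12 q6 90.2 [ 1.3 -0.1  4.8] [ 0.04  -0.087  0.192] 0.03513551123115914 j6 -0.936
```

Emit:
arm_command:
  gripper: [0.3]
  xyz:
    - [0, 0, 0]
  twist:
    - [0, 0, -4]

```text
t: 22.32
tcp_pos: [0.5407, 0.1851, 0.0669]
eef_rot: [3.141, 0.079, 0.001]
contact_force: [1.3, 0.4, 5.1]
finger_gap: 0.0352
```

```bash
python3 st.py
```

```text
22.3167 [0.5407 0.1851 0.0669] yaw -87.11 q6 94.2 [1.3 0.4 5.1] [ 0.037 -0.125  0.156] 0.03518099179204829 j6 -0.949
```

Emit:
arm_command:
  gripper: [0.3]
  xyz:
    - [0, 0, 0]
  twist:
    - [0, 0, -4]

```text
t: 22.4
tcp_pos: [0.5407, 0.1851, 0.0668]
eef_rot: [-3.141, 0.03, -0.001]
contact_force: [0.9, 0.6, 5.5]
finger_gap: 0.0352
```

```bash
python3 st.py
```

```text
22.4 [0.5407 0.1851 0.0668] yaw -91.11 q6 98.1 [0.9 0.6 5.5] [ 0.111 -0.095  0.232] 0.03516008005577032 j6 -0.911
```

Emit:
arm_command:
  gripper: [0.3]
  xyz:
    - [0, 0, 0]
  twist:
    - [0, 0, -4]

```text
t: 22.48
tcp_pos: [0.5407, 0.1851, 0.0668]
eef_rot: [-3.138, 0.14, -0.001]
contact_force: [0.5, 1.0, 5.2]
finger_gap: 0.035
```

```bash
python3 st.py
```

```text
22.4833 [0.5407 0.1851 0.0668] yaw -95.11 q6 102.1 [0.5 1.  5.2] [ 0.162 -0.112  0.279] 0.035039206134570434 j6 -0.841
```

Emit:
arm_command:
  gripper: [0.3]
  xyz:
    - [0, 0, 0]
  twist:
    - [0, 0, -4]

```text
t: 22.57
tcp_pos: [0.5406, 0.1851, 0.0668]
eef_rot: [-3.132, 0.249, -0.001]
contact_force: [0.7, -0.0, 5.0]
finger_gap: 0.0352
```

```bash
python3 st.py
```

```text
22.5667 [0.5406 0.1851 0.0668] yaw -99.1 q6 106.1 [ 0.7 -0.   5. ] [ 0.096 -0.007  0.316] 0.035150506867281266 j6 -0.824
```

Emit:
arm_command:
  gripper: [0.3]
  xyz:
    - [0, 0, 0]
  twist:
    - [0, 0, -4]

```text
t: 22.65
tcp_pos: [0.5406, 0.1851, 0.0668]
eef_rot: [-3.121, 0.358, -0.001]
contact_force: [1.2, 1.1, 4.2]
finger_gap: 0.0346
```

```bash
python3 st.py
```

```text
22.65 [0.5406 0.1851 0.0668] yaw -103.1 q6 110.1 [1.2 1.1 4.2] [ 0.097 -0.091  0.331] 0.03462067210959698 j6 -0.794
```

Emit:
arm_command:
  gripper: [0.3]
  xyz:
    - [0, 0, 0]
  twist:
    - [0, 0, -4]

```text
t: 22.73
tcp_pos: [0.5406, 0.1851, 0.0668]
eef_rot: [-3.107, 0.467, -0.001]
contact_force: [1.1, 0.3, 5.5]
finger_gap: 0.0351
```

```bash
python3 st.py
```

```text
22.7333 [0.5406 0.1851 0.0668] yaw -107.09 q6 114.1 [1.1 0.3 5.5] [ 0.08  -0.089  0.342] 0.035134048472896647 j6 -0.761
```

Emit:
arm_command:
  gripper: [0.3]
  xyz:
    - [0, 0, 0]
  twist:
    - [0, 0, -4]

```text
t: 22.82
tcp_pos: [0.5407, 0.1851, 0.0669]
eef_rot: [-3.088, 0.575, -0.001]
contact_force: [0.6, 0.4, 4.6]
finger_gap: 0.035
```

```bash
python3 st.py
```

```text
22.8167 [0.5407 0.1851 0.0669] yaw -111.1 q6 118.1 [0.6 0.4 4.6] [ 0.088 -0.045  0.171] 0.03500558949479786 j6 -1.002
```

A clear torque ramp (0.16 to 0.34) with a sharp drop between yaw -107° and -111° is a click. The earlier, smaller drops are ambiguous. It could be the first, second or, at worst, the third click. A further 17° puts the slip between 0.5 and 1.64 rad under every reading, so I'll do that and stop.

Emit:
arm_command:
  gripper: [0.3]
  xyz:
    - [0, 0, 0]
  twist:
    - [0, 0, -4]

```text
t: 22.9
tcp_pos: [0.5407, 0.1851, 0.0668]
eef_rot: [-3.066, 0.683, -0.001]
contact_force: [1.0, 0.6, 4.8]
finger_gap: 0.0354
```

```bash
python3 st.py
```

```text
22.9 [0.5407 0.1851 0.0668] yaw -115.11 q6 122.2 [1.  0.6 4.8] [ 0.071 -0.086  0.091] 0.03536862790776076 j6 -0.979
```

Emit:
arm_command:
  gripper: [0.3]
  xyz:
    - [0, 0, 0]
  twist:
    - [0, 0, -4]

```text
t: 22.98
tcp_pos: [0.5407, 0.1851, 0.0668]
eef_rot: [-3.041, 0.79, -0.001]
contact_force: [1.7, 0.7, 5.0]
finger_gap: 0.0352
```

```bash
python3 st.py
```

```text
22.9833 [0.5407 0.1851 0.0668] yaw -119.12 q6 126.2 [1.7 0.7 5. ] [ 0.055 -0.097  0.152] 0.03521934373357642 j6 -0.951
```

Emit:
arm_command:
  gripper: [0.3]
  xyz:
    - [0, 0, 0]
  twist:
    - [0, 0, -4]

```text
t: 23.07
tcp_pos: [0.5407, 0.185, 0.0668]
eef_rot: [-3.011, 0.895, -0.001]
contact_force: [0.2, -0.0, 5.1]
finger_gap: 0.0352
```

```bash
python3 st.py
```

```text
23.0667 [0.5407 0.185  0.0668] yaw -123.11 q6 130.2 [ 0.2 -0.   5.1] [ 0.012 -0.106  0.125] 0.03520265285737241 j6 -0.932
```

Emit:
arm_command:
  gripper: [0.3]
  xyz:
    - [0, 0, 0]
  twist:
    - [0, 0, -5]

```text
t: 23.15
tcp_pos: [0.5407, 0.1851, 0.0668]
eef_rot: [-2.969, 1.026, -0.001]
contact_force: [1.0, -0.4, 4.6]
finger_gap: 0.035
```

```bash
python3 st.py; python3 tq.py; python3 st.py
```

```text
23.15 [0.5407 0.1851 0.0668] yaw -128.11 q6 135.1 [ 1.  -0.4  4.6] [ 0.15  -0.127  0.199] 0.03497090207487401 j6 -1.398
torque z [0.199 0.09  0.076 0.081] 0.111
23.35 [0.5407 0.185  0.0668] yaw -127.9 q6 134.9 [0.7 0.7 4.2] [ 0.024 -0.166  0.09 ] 0.03545436553564158 j6 0.154
```

Now release straight up and inspect.

Emit:
arm_command:
  gripper: [0.65, 0.65, 0.65, 0.65, 0.65, 0.65]
  xyz:
    - [0, 0, 0]
    - [0, 0, 0]
    - [0, 0, 0]
    - [0, 0, 0]
    - [0, 0, 2]
    - [0, 0, 3]
  twist:
    - [0, 0, 0]
    - [0, 0, 0]
    - [0, 0, 0]
    - [0, 0, 0]
    - [0, 0, 0]
    - [0, 0, 0]

```text
t: 23.85
tcp_pos: [0.5389, 0.1848, 0.1147]
eef_rot: [2.966, -1.026, -0.009]
contact_force: [0.0, -1.3, 0.2]
finger_gap: 0.0573
```

Emit:
arm_command:
  gripper: [0.65, 0.65, 0.65, 0.65, 0.65, 0.65, 0.65, 0.65]
  xyz:
    - [-1, -1.5, 3]
    - [-1, -1.5, 2]
    - [-1, -1.5, 0]
    - [-1, -1.5, 0]
    - [-1, -1.5, 0]
    - [-1, -1.5, 0]
    - [0, 0, 0]
    - [0, 0, 0]
  twist:
    - [0, 0, 7.1]
    - [0, 0, 7.1]
    - [0, 0, 7.1]
    - [0, 0, 7.1]
    - [0, 0, 7.1]
    - [0, 0, 7.1]
    - [0, 0, 7.1]
    - [0, 0, 7.1]

```text
t: 24.52
tcp_pos: [0.4799, 0.0944, 0.1667]
eef_rot: [-3.099, -0.516, 0.001]
contact_force: [1.2, 0.4, -0.1]
finger_gap: 0.0577
```

Emit:
arm_command:
  gripper: [0.65, 0.65, 0.65, 0.65, 0.65, 0.65, 0.65, 0.65]
  xyz:
    - [0, 0, 0]
    - [0, 0, 0]
    - [0, 0, 0]
    - [0, 0, 0]
    - [0, 0, 0]
    - [0, 0, 0]
    - [0, 0, 0]
    - [0, 0, 0]
  twist:
    - [0, 0, 7.1]
    - [0, 0, 7.1]
    - [0, 0, 7.1]
    - [0, 0, 7.1]
    - [0, 0, 7.1]
    - [0, 0, 7.1]
    - [0, 0, 7.1]
    - [0, 0, 7.1]

```text
t: 25.18
tcp_pos: [0.4802, 0.0951, 0.1664]
eef_rot: [-2.479, -1.929, 0.001]
contact_force: [1.2, -0.2, -0.3]
finger_gap: 0.0573
```

Emit:
arm_command:
  gripper: [0.65, 0.65, 0.65, 0.65]
  xyz:
    - [0, 0, 0]
    - [0, 0, 0]
    - [0, 0, 0]
    - [0, 0, 0]
  twist:
    - [0, 0, 7.1]
    - [0, 0, 7.1]
    - [0, 0, 0]
    - [0, 0, 0]

```text
t: 25.52
tcp_pos: [0.4803, 0.0951, 0.1665]
eef_rot: [-2.233, -2.21, 0.0]
contact_force: [-0.1, -0.5, 0.8]
finger_gap: 0.0568
```

```bash
python3 st.py; python3 jw.py w12
python3 - <<'E'
from hp import *
f,s=hp(); w=wworld(f,mask=np.ones((400,640),bool))
# collar/handpiece midline angle and nose tip
q=w[(w[:,2]>.0455)&(w[:,2]<.0545)&(w[:,1]>.212)&(w[:,1]<.24)&(abs(w[:,0]-.477)<.012)]; print('nose tip y',np.percentile(q[:,1],[50,98,99.5]),'x',q[:,0].mean())
for n in ['findings_dish','bur_stand']:
  for c in ['top']:
    t=viewer.grab_frame(c)
    for r in viewer.cut_out(n,t)[:1]: print(n,r['conf'],np.array(r['centre'])*[640,400],np.median(world(t,mask=r['region']),0).round(3))
cv2.imwrite('pics/c12.png',cv2.resize(cv2.cvtColor(f['pixels'],cv2.COLOR_RGB2BGR)[30:210,230:450],(733,600),interpolation=cv2.INTER_CUBIC))
E
```

```text
25.5167 [0.4803 0.0951 0.1665] yaw -0.6 q6 -2.1 [-0.1 -0.5  0.8] [-0.002 -0.065 -0.04 ] 0.05683708364569142 j6 -0.459
{447: 0, 448: 0, 449: 22, 450: 39, 451: 43, 452: 39, 453: 34, 454: 26, 455: 26, 456: 25, 457: 42, 458: 31, 459: 33, 460: 42, 461: 53, 462: 45, 463: 37, 464: 52, 465: 52, 466: 39, 467: 29, 468: 17, 469: 47, 470: 40, 471: 36, 472: 43, 473: 49, 474: 51, 475: 35, 476: 38, 477: 59, 478: 46, 479: 37, 480: 40, 481: 62, 482: 41, 483: 33, 484: 22, 485: 57, 486: 45, 487: 35, 488: 37, 489: 72, 490: 37, 491: 37, 492: 39, 493: 71, 494: 37, 495: 37, 496: 37, 497: 44, 498: 12, 499: 0, 500: 1, 501: 1, 502: 1, 503: 1, 504: 1, 505: 0, 506: 1, 507: 0, 508: 0, 509: 0, 510: 0, 511: 0, 512: 2, 513: 0, 514: 0, 515: 13, 516: 15, 517: 1, 518: 1, 519: 2, 520: 13, 521: 42, 522: 34, 523: 28, 524: 23, 525: 0}
jaw 0.83 [[0.4851, 0.1672, 0.0486], [0.4941, 0.1843, 0.0568], [0.5141, 0.2016, 0.0593]]
hp 0.56 [[0.4674, 0.0703, 0.0516], [0.4771, 0.1474, 0.0583], [0.4872, 0.2277, 0.0632]]
25.6667 [0.48038349 0.09506515 0.16658591] -0.5616663717104927 [-2.7 20.  90.8  0.  69.2 -2.1]
0.62 [315.2 131.8] dir 91.14 ends [0.47854692 0.07040564] [0.4754096  0.22851062] 0.1581361117673733 mid [0.47697826 0.14945813] zmax 0.06287004298372013
nose tip y [0.22248361 0.23107622 0.23119072] x 0.47569995078237626
findings_dish 0.64 [313.6 175.2] [0.658 0.178 0.008]
bur_stand 0.82 [416.192 177.32 ] [ 0.655 -0.149  0.023]
```

View pics/c12.png

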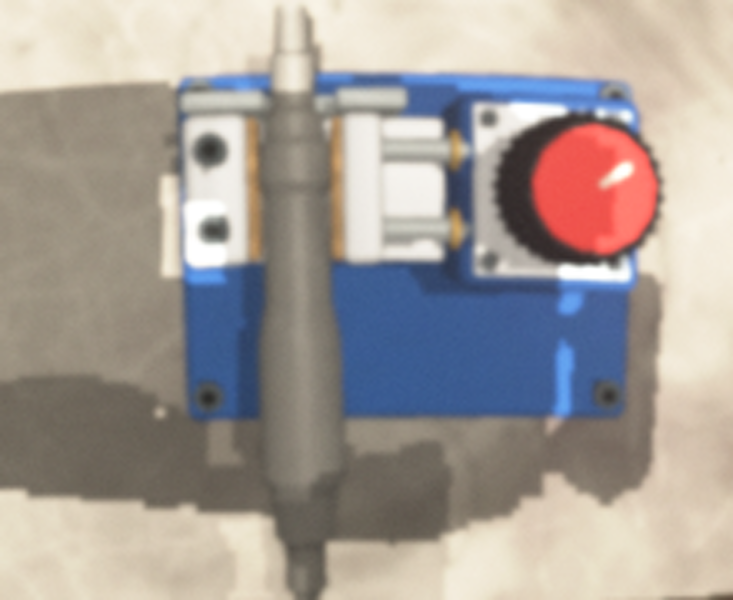

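The crop shows the collar between the two corks (columns 253 and 338), the nose through the slot at (292,60), and the gripper clear. The jaw-to-jaw gap is about 17.6 mm, which matches the 18 mm collar. The nose tip is at y 0.231, so the origin is at 0.148, which is home. The dish and stand are unmoved. Handing in.

```bash
python3 -c "
from h import *
print(ticket.finish_job())"
```

```text
the job is handed in; nothing more can be done
None
```

I laid the handpiece in the larger blue holder, pushed it home with about 6–12 N, clamped it with the knob and handed the job in at about 26 s. By my last measurements it meets the task, but I could not confirm the click count directly.

**Last checks:**
- **Home:** the nose tip at y 0.231 puts the handpiece origin at y 0.148, against about 0.148 expected.
- **Clamped:** the gap between the jaw faces is about 17.6 mm on the 18 mm collar. I did not measure the grip force itself.
- **Alignment:** about 1° (0.02 rad) by camera, within the 0.05 rad limit.
- **Surroundings:** the dish and bur stand are within about 3 mm of their first readings, and the gripper touches nothing.

**What failed or disagreed:**
- **First grasp:** it missed because the fingertips seen by the camera are only about 3 mm ahead of the TCP, not the 25 mm in `env.tip_reach`. I went about 2 cm deeper and the second grasp held.
- **Click count:** the torque showed one clear click at yaw -107° to -111°, plus smaller, unclear drops at about -61° and -73°. The jaw travel seen by camera suggests grip began as early as about -20° to -45°. I stopped 17° past the clear click, where I put the slip between about 0.5 and 1.6 rad. If grip began at the early end of the camera range, the slip could be at or past the 1.72 rad limit.

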